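# Fill the sample jar with crushed stone and show it to the inspection camera

### The job

Tip all six pieces of crushed stone out of the hand scoop through the funnel into the clear jar below it, put the scoop back down flat on a table, then swing the funnel on its hinged arm well clear of the jar. Lift the jar out of its socket without spilling and hold it upright in front of the inspection camera, jar middle level with the centre of the lens and 15 cm straight in front of it, with the white scale strip facing the lens; leave the tins and the dish where they stand. The program finishes while the gripper is still holding the jar there, motionless.

Things in the scene. Friction and masses are not known exactly. Their poses are not given: they have to be found in the camera images.
- scoop_grip (a point): Middle of the handle of the loose aluminium hand scoop (0.16 kg) that lies flat on the left table (top at z = 5 mm) with the stones in it. Wooden handle: a level bar 16 mm wide (scoop y), 22 mm high and 76 mm long (scoop x), its middle 36 mm above the scoop's underside; grip it from above across its width. Axes: x from the pan along the handle (away from the pouring lip), z up.
- scoop_lip (a point): Middle of the scoop's open pouring lip, 52 mm wide, on the pan floor (pan 110 mm long, 78 mm wide and 30 mm high at the handle end): 147 mm from scoop_grip against the scoop's x axis and 33.5 mm lower. Pieces slide out over it once the scoop is tipped lip-down by some 35 to 50 degrees.
- funnel_mouth (a point): Centre of the funnel's mouth, in the plane of its rim (rim 144 mm across inside, 196 mm above the table; sides slope 48 degrees down to a spout of 40 mm bore). The funnel is fixed to a swinging arm of the filling stand, at first exactly above the jar; the spout ends 6 mm above the jar's rim.
- funnel_knob (a point): Middle of the upright black knob (16 mm diameter, 44 mm tall, 222 mm above the table at this point) on the tail of the funnel arm, 70 mm from the hinge axis on the side away from the funnel. Grip it from above or push it sideways; 2 to 3 N moves it.
- stand_hinge (a point): Point on the vertical hinge axis of the funnel arm (top of the stand's post), at knob height; the jar's socket lies 130 mm away along this point's +y axis.
- funnel_arm (a joint): Angle of the funnel arm in rad: 0 = funnel above the jar (at the stop), growing to the other stop at 1.65 as the arm turns clockwise seen from above (the funnel goes away from the robot, the knob towards the robot); well clear of the jar above 1.2. It stays where it is left.
- jar_center (a point): Middle (half-way up, on the axis) of the loose clear plastic jar: 52 mm outer diameter, 47 mm bore, 100 mm tall, 0.12 kg empty, open at the top. It stands in a socket ring (10 mm deep, 57 mm wide) on the stand's base plate, 10 mm above the table. z is its axis, up; its x axis points to the middle of the scale strip.
- jar_strip (a point): Middle of the outer face of the jar's white scale strip with black ticks: 16 mm wide, 74 mm long, standing 3 mm proud of the wall, 29 mm from the jar's axis (10 mm higher than jar_center).
- camera_lens (a point): Centre of the front of the inspection camera's lens; the camera (48 mm square body, lens 42 mm in diameter) sits on a short fixed column. The lens looks level along this point's -x axis; z is up. 200 mm above the table.
- camera_focus (a point): The point in the air 150 mm straight in front of the lens, where the jar's middle belongs; same axes as camera_lens.
- stone_0: One of the six pieces of grey crushed stone (about 20 mm across, 15 g) that lie in the scoop; origin at its underside.
- stone_1: One of the six pieces of grey crushed stone (about 20 mm across, 15 g) that lie in the scoop; origin at its underside.
- stone_2: One of the six pieces of grey crushed stone (about 20 mm across, 15 g) that lie in the scoop; origin at its underside.
- stone_3: One of the six pieces of grey crushed stone (about 20 mm across, 15 g) that lie in the scoop; origin at its underside.
- stone_4: One of the six pieces of grey crushed stone (about 20 mm across, 15 g) that lie in the scoop; origin at its underside.
- stone_5: One of the six pieces of grey crushed stone (about 20 mm across, 15 g) that lie in the scoop; origin at its underside.
- tin_a: Bystander: lidded round aluminium tin, 57 mm diameter, 38 mm tall, between the robot and the stand. Origin under its centre.
- tin_b: Bystander: lidded round aluminium tin, 57 mm diameter, 38 mm tall, in front of the camera's foot to the right. Origin under its centre.
- dish: Bystander: shallow steel dish, 117 mm diameter, 17 mm high, on the robot's right. Origin under its centre.

How it is judged:
By the outcome, as a careful person would: the job done as asked, in the order asked, and still so for the second after the job is handed in, while the arm keeps its last pose, push and grip.
It also fails if it takes over 72 s, if anything falls off the work surface, if the arm or the gripper's body presses on something with over 40 N, if the wrist force passes 120 N, or if a joint passes its speed limit or range.

### The arm

A 6-joint arm with a two-finger parallel gripper is mounted at the origin on a cart in front of the work surface, level with it; the furniture and walls round the work are solid. World frame = base frame: x ahead of the robot, y to its left, z up, the work surface at z = 0. Lengths are in m, angles in rad, forces in N, time in s.
With the tool pointing down it reaches from about 0.35 to 0.775 m from the base axis. Payload 5.5 kg.
Tool frame: the origin (TCP) lies between the finger pads; the fingertips stand env.nose_length ahead of it and the grasp point (between the pads) lies 8 mm behind it (env.nose_length is the distance from the TCP to the fingertips, in m); z points along the fingers, y is the direction in which the jaws open and shut (so a half turn about z gives the same grasp; the last joint's range is limited). The gripper opens to 85 mm and grips with 20 to 120 N. Pads are 22 mm wide; open, the fingers measure 114 mm over their backs; the gripper's body (76 mm by 85 mm) begins 54 mm behind the grasp point. The pads swing forward as they close: fully open they stand 13 mm farther back than shut.
Start: joints at [-1.381, 0.313, 0.046, 1.304, 0, 1.431], TCP at [0.186, -0.544, 0.242] pointing down, gripper open.
Joint ranges: [-2.76, 2.76], [-0.86, 1.69], [-1.03, 1.26], [-2.2, 2.34], [-1.47, 1.5], [-3.14, 3.14]. Speed limits (rad/s): [2.57, 2.57, 3.14, 3.14, 3.14, 3.14].

### API

Orientations are given as a unit quaternion [w, x, y, z].
In Python, from workcell import env gives the robot as it stands. The module is installed in compiled form; this text tells all that it offers.
- The arm moves only by the shell command python3 -m creep 'ROWS' [FORCE]. ROWS is a JSON object of lists of equal length, an entry for each row: "hand": the finger opening in mm, from 0 to 85.4; "delta_pos": the shift along the tool's x, y, z scaled (see below), a list of three; "turn": the turn about the tool's z scaled (see below). In form: {"hand": [hand, ...], "delta_pos": [[dx, dy, dz], ...], "turn": [turn, ...]}. A call has exactly 5 rows; each row shifts and turns the commanded pose from where the row before left it, along the tool's axes as they then stand; what a row does not reach is not made up. The controller multiplies each number of a shift by 0.8 m and each number of a turn by 5 degrees. A row lasts 1/12 s, in which the tool goes at most 41.7 mm and 7.16 degrees, less where a joint would pass 70% of its speed; a pose out of reach is approached as far as the arm can. A call with a number of a shift or a turn outside -1 to 1 is refused whole. A call with a gripper value outside its range is refused whole. The fingers move at their own pace and stop on an object; FORCE is the grip in N (left out, the last holds). Time passes only in rows, so rows that do not move let the fingers close, or fill a call up. It gives the time, the measured TCP pose, the force and the opening at its end, in the units of the state.
- env.get_state(): the state, without advancing time (a new reading comes with each control period).
- env.read_camera(name): name is "side" or "top" or "wrist"; returns a dict with "pixels" (400x640x3 uint8, red, green, blue), "depth" (400x640 float32, m along the optical axis (not along the pixel's ray), 0 where there is no reading), "fx", "fy", "cx", "cy" (pixels), "D" ([k1, k2, p1, p2, k3] as OpenCV has them; the pictures are not rectified), "origin" and "orientation" of the camera in the world. Camera axes: x right, y down, z forward; pixel columns grow to the right and rows downward; lengths in m; the calibration is good to about 2 mm. A picture is of the moment at which its call begins.
- env.hand_in(): hands the job in, once; it reports no verdict.
Trained networks look in the newest picture that a camera, given by its name, has taken for a name from the list of things; names that differ only in an ending like _2 or _b are one class to them, and where a whole thing is asked for, a point or a joint stands for the part that bears it (a point fixed in the world has none). Each returns a list of dicts, best first, with "score" (0 to 1); they miss things now and then, are a little off and sometimes report something else, mostly with a low value. They report only what shows in the picture. A call takes as long as a camera call.
- env.find_in(camera, target): "location" ([row, column] in pixels, amid what is visible of it).
- env.pinpoint(camera, target): "location" ([row, column] in pixels: a listed point, or the origin of a listed thing).
The state is a dict: "clock": time; "joint_pos": joint angles; "qvel": joint speeds; "tau": joint torques, N m; "tcp_pos": TCP position; "orientation": TCP orientation; "wrist_force": force on the tool from outside, world axes, zero at the start; "ft_torque": the same for the moment, N m; "finger_gap": finger opening in m.
Only numpy, scipy, OpenCV 4.12 (cv2) and the standard library are available. Lean on these libraries where they do the work, as an engineer would, in place of code of your own. Each camera call takes 0.05 s, during which the arm holds its last target.

## Working session

There is one attempt and no reset: what is moved stays moved. The work goes in short steps, Python scripts to look and compute and a shell command to move; the robot and the scene stay as the last step left them, time stands still between calls to the robot, and variables do not carry over. Pictures are saved under pics/ and viewed, and the job is handed in when it is done.

```bash
mkdir -p pics; cat > h.py <<'E'
import numpy as np, cv2, sys
from workcell import env
from scipy.spatial.transform import Rotation as R
def rot(q): return R.from_quat([q[1],q[2],q[3],q[0]])
def snap(name,fn=None):
    c=env.read_camera(name)
    if fn: cv2.imwrite('pics/'+fn,c['pixels'][:,:,::-1])
    return c
def ray(c,px):  # px=[row,col]
    K=np.array([[c['fx'],0,c['cx']],[0,c['fy'],c['cy']],[0,0,1]])
    p=cv2.undistortPoints(np.array([[[px[1],px[0]]]],float),K,np.array(c['D'],float))[0,0]
    return rot(c['orientation']).apply([p[0],p[1],1.0])
def atz(c,px,z):
    d=ray(c,px);o=np.array(c['origin']);return o+d*(z-o[2])/d[2]
def atd(c,px):
    r,k=int(round(px[0])),int(round(px[1]))
    w=c['depth'][max(r-1,0):r+2,max(k-1,0):k+2];w=w[w>0]
    if len(w)==0:return None
    return np.array(c['origin'])+ray(c,px)*np.median(w)
def proj(c,P):
    Rm=rot(c['orientation']).as_matrix().T
    K=np.array([[c['fx'],0,c['cx']],[0,c['fy'],c['cy']],[0,0,1]])
    q,_=cv2.projectPoints(np.array([P],float),cv2.Rodrigues(Rm)[0],-Rm@np.array(c['origin']),K,np.array(c['D'],float))
    return q[0,0][::-1]
np.set_printoptions(precision=4,suppress=True)
E
python3 - <<'E'
from h import *
print(env.nose_length, env.get_state())
for n in ['side','top','wrist']:
    c=snap(n,n+'0.png'); print(n,c['origin'],c['orientation'],c['fx'],c['cx'],c['cy'],c['D'])
    if n=='wrist':continue
    for t in ['scoop_grip','scoop_lip','funnel_mouth','funnel_knob','stand_hinge','jar_center','jar_strip','camera_lens','camera_focus','tin_a','dish','stone_0']:
        for d in env.pinpoint(n,t)[:2 if t!='stone_0' else 7]:
            print(t,round(d['score'],2),np.round(d['location'],1),atd(c,d['location']))
E
```

```text
0.011 {'clock': 0.0, 'joint_pos': array([-1.3806,  0.314 ,  0.045 ,  1.3036, -0.    ,  1.4312]), 'qvel': array([ 0.    ,  0.0006,  0.0005, -0.0001,  0.0009, -0.    ]), 'tau': array([  0.0007, -48.0628,  29.8533,   0.0194,  -0.0003,  -0.    ]), 'tcp_pos': array([ 0.1861, -0.5435,  0.2414]), 'orientation': array([-0.0009,  0.9864,  0.1641, -0.    ]), 'wrist_force': array([0.4661, 0.0521, 0.2294]), 'ft_torque': array([ 0.0488,  0.0171, -0.0141]), 'finger_gap': 0.08520302467532348}
side [0.5397 1.0154 0.8602] [ 0.0027 -0.0095  0.8789 -0.4768] 401.3419316748958 315.4983804405223 198.2495922855371 [-0.0616  0.      0.      0.      0.    ]
scoop_grip 0.93 [307.4 335.1] [0.4986 0.2915 0.0482]
scoop_grip 0.68 [302.9 345.7] [0.4672 0.2446 0.0145]
scoop_lip 0.69 [295.4 374.1] [0.3839 0.2061 0.005 ]
scoop_lip 0.51 [294.  362.3] [0.4191 0.2129 0.0172]
funnel_mouth 0.67 [171.3 334.9] [ 0.4919 -0.2303  0.1649]
funnel_knob 0.76 [136.5 340.3] [ 0.4708 -0.371   0.2359]
stand_hinge 0.77 [150.1 335.8] [ 0.4863 -0.3594  0.1848]
jar_center 0.92 [202.8 330.2] [ 0.5073 -0.1575  0.079 ]
jar_strip 0.84 [203.1
[... 1068 characters left out ...]
 [ 0.5038 -0.1933  0.0164]
jar_center 0.21 [227.7 196.4] [0.5062 0.2814 0.0067]
jar_strip 0.6 [222.3 352.5] [ 0.5293 -0.17    0.1511]
camera_lens 0.68 [137.8 308.8] [ 0.7439 -0.0479  0.2032]
tin_a 0.64 [165.9 341.4] [ 0.6977 -0.1434  0.0371]
tin_a 0.51 [275.4 348.9] [ 0.3799 -0.172   0.0386]
stone_0 0.6 [241.4 208.3] [0.4667 0.2434 0.0108]
stone_0 0.5 [258. 206.] [0.4177 0.2481 0.012 ]
stone_0 0.47 [264.3 209. ] [0.3999 0.2368 0.0198]
stone_0 0.39 [252.  213.2] [0.4362 0.2256 0.0211]
stone_0 0.35 [255.1 220. ] [0.4275 0.2064 0.0152]
wrist [ 0.2554 -0.5206  0.3739] [ 0.1176  0.8056 -0.5745 -0.0846] 344.1364600687861 317.1126010050931 197.5549505941229 [-0.0694  0.      0.      0.      0.    ]
```

View pics/top0.png

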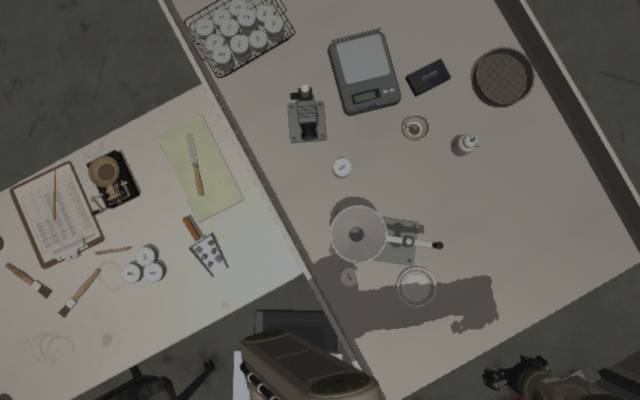

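View pics/side0.png

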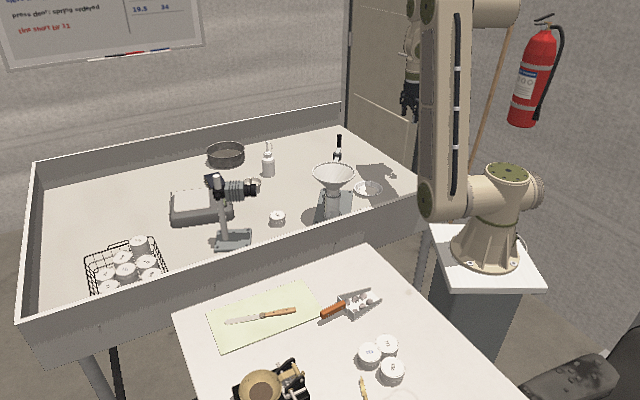

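View pics/wrist0.png

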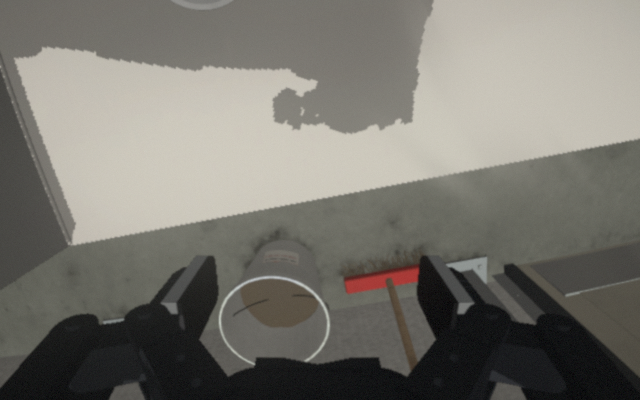

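```bash
python3 - <<'E'
from h import *
c=snap('top');s=snap('side')
a=c['pixels'][190:310,150:270,::-1];b=c['pixels'][60:300,270:470,::-1]
cv2.imwrite('pics/t1.png',np.hstack([cv2.resize(a,None,fx=4.5,fy=4.5,interpolation=2)]))
cv2.imwrite('pics/t2.png',cv2.resize(b,None,fx=2.5,fy=2.5,interpolation=2))
cv2.imwrite('pics/s1.png',cv2.resize(s['pixels'][120:340,170:430,::-1],None,fx=3,fy=2.7,interpolation=2))
# wall heights along row 215 of top
for r in (180,235,260): 
    print(r,[(k,np.round(atd(c,[r,k]),3)) for k in range(215,330,6)][::1] if r==235 else '')
D=c['depth']
# full cloud of scoop region
pts=[]
for r in range(205,285):
    for k in range(170,240):
        p=atd(c,[r,k]); 
        if p is not None and p[2]>0.035: pts.append(np.r_[p,r,k])
pts=np.array(pts);print(len(pts));h=pts[pts[:,2]>0.042];print(h[:,:3].mean(0),h.min(0),h.max(0))
q=h[:,:2]-h[:,:2].mean(0);u,S,v=np.linalg.svd(q);print(S,v,np.ptp(q@v.T,axis=0), (q@v.T).min(0),(q@v.T).max(0))
E
```

```text
180 
235 [(215, array([0.486, 0.225, 0.005])), (221, array([0.487, 0.208, 0.004])), (227, array([0.487, 0.19 , 0.005])), (233, array([0.488, 0.172, 0.006])), (239, array([0.488, 0.154, 0.005])), (245, array([0.489, 0.136, 0.007])), (251, array([0.489, 0.118, 0.006])), (257, array([0.489, 0.1  , 0.006])), (263, array([0.49 , 0.083, 0.008])), (269, array([0.49 , 0.065, 0.009])), (275, array([0.491, 0.047, 0.005])), (281, array([0.491, 0.029, 0.005])), (287, array([0.491, 0.005, 0.134])), (293, array([ 0.492, -0.006,  0.001])), (299, array([ 0.493, -0.024, -0.   ])), (305, array([ 0.493, -0.042,  0.001])), (311, array([ 0.494, -0.06 ,  0.001])), (317, array([ 0.494, -0.077, -0.   ])), (323, array([ 0.495, -0.095, -0.   ])), (329, array([ 0.493, -0.107,  0.196]))]
260 
175
[0.5029 0.2872 0.0505] [  0.4701   0.264    0.042  217.     183.    ] [  0.5359   0.3119   0.0546 240.     199.    ]
[0.2696 0.0589] [[-0.8346 -0.5509]
 [-0.5509  0.8346]] [0.0759 0.0176] [-0.0383 -0.0077] [0.0376 0.0099]
```

View pics/t1.png

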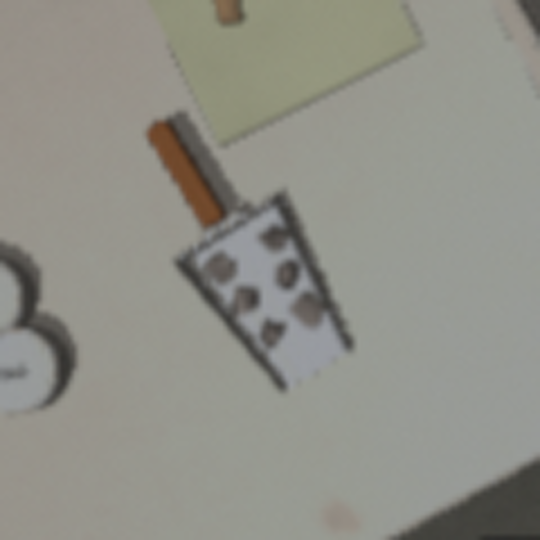

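View pics/t2.png

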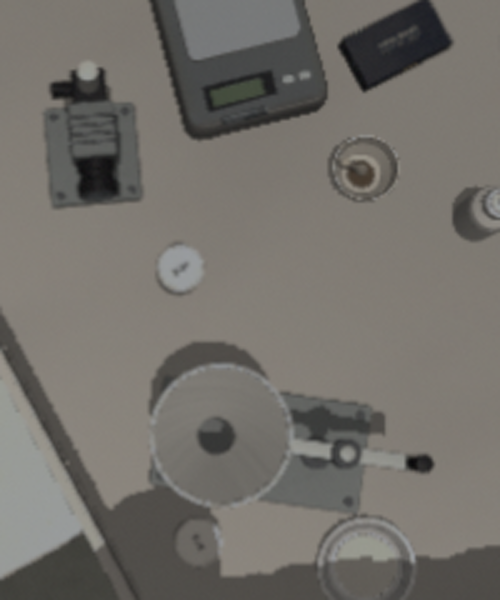

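View pics/s1.png

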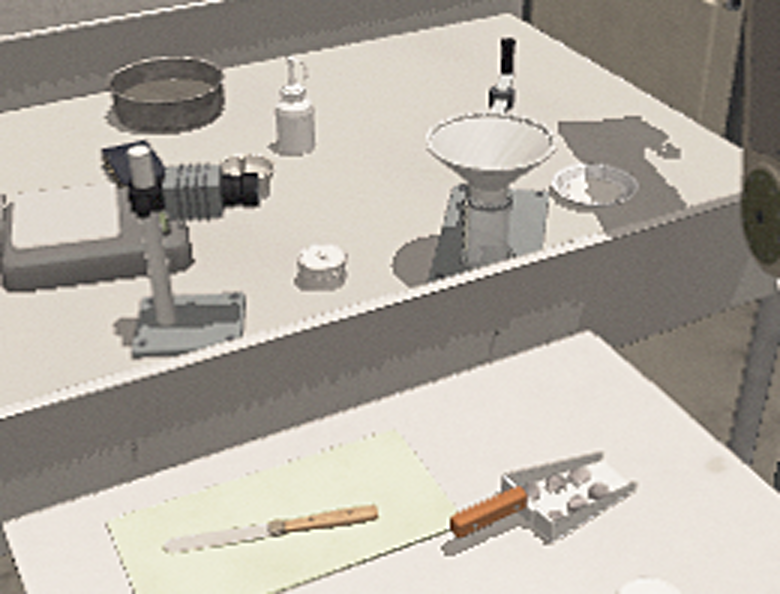

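```bash

python3 -m creep '{"hand":[60,60,60,60,60],"delta_pos":[[0,0,-0.015],[0,0,-0.015],[0,0,-0.015],[0,0,-0.015],[0,0,-0.015]],"turn":[-1,-1,-1,-1,-1]}'
for i in 1; do
python3 -m creep '{"hand":[60,60,60,60,60],"delta_pos":[[0,0,0],[0,0,0],[0,0,0],[0,0,0],[0,0,0]],"turn":[-1,-1,-1,-1,-1]}'
python3 -m creep '{"hand":[60,60,60,60,60],"delta_pos":[[0,0,0],[0,0,0],[0,0,0],[0,0,0],[0,0,0]],"turn":[-1,-1,-1,-1,-1]}'
python3 -m creep '{"hand":[60,60,60,60,60],"delta_pos":[[0,0,0],[0,0,0],[0,0,0],[0,0,0],[0,0,0]],"turn":[-1,-1,-1,-1,-1]}'
done
```

```text
clock: 1.87
tcp_pos: [0.1862, -0.544, 0.3029]
orientation: [0.0, 0.927, 0.376, 0.0]
wrist_force: [0.0, -0.5, 0.1]
finger_gap: 0.0601
clock: 2.28
tcp_pos: [0.1862, -0.5441, 0.3024]
orientation: [0.0, 0.823, 0.567, -0.0]
wrist_force: [-0.4, -0.4, 0.3]
finger_gap: 0.0601
clock: 2.7
tcp_pos: [0.1862, -0.544, 0.3023]
orientation: [0.0, 0.681, 0.732, -0.0]
wrist_force: [-0.4, 0.6, -0.0]
finger_gap: 0.0601
clock: 3.12
tcp_pos: [0.1862, -0.544, 0.3023]
orientation: [0.0, 0.506, 0.862, -0.0]
wrist_force: [-0.4, 0.3, -0.1]
finger_gap: 0.0603
```

```bash

python3 -m creep '{"hand":[60,60,60,60,60],"delta_pos":[[0,0,0],[0,0,0],[0,0,0],[0,0,0],[0,0,0]],"turn":[-1,-1,-1,-1,-1]}' >/dev/null
python3 -m creep '{"hand":[60,60,60,60,60],"delta_pos":[[0,0,0],[0,0,0],[0,0,0],[0,0,0],[0,0,0]],"turn":[-1,-1,-1,-1,-1]}' >/dev/null
python3 -m creep '{"hand":[60,60,60,60,60],"delta_pos":[[0,0,0],[0,0,0],[0,0,0],[0,0,0],[0,0,0]],"turn":[-1,-1,-1,-1,-1]}' >/dev/null
python3 -m creep '{"hand":[60,60,60,60,60],"delta_pos":[[0,0,0],[0,0,0],[0,0,0],[0,0,0],[-0.038,0.026,0]],"turn":[-1,-1,-1,-0.84,0]}' 
python3 -m creep '{"hand":[60,60,60,60,60],"delta_pos":[[-0.038,0.026,0],[-0.038,0.026,0],[-0.038,0.026,0],[-0.038,0.026,0],[-0.038,0.026,0]],"turn":[0,0,0,0,0]}'
python3 -m creep '{"hand":[60,60,60,60,60],"delta_pos":[[-0.038,0.026,0],[-0.038,0.026,0],[-0.038,0.026,0],[-0.038,0.026,0],[-0.038,0.026,0]],"turn":[0,0,0,0,0]}'
python3 -m creep '{"hand":[60,60,60,60,60],"delta_pos":[[-0.038,0.026,0],[-0.038,0.026,0],[-0.038,0.026,0],[-0.038,0.026,0],[-0.038,0.026,0]],"turn":[0,0,0,0,0]}'
python3 -m creep '{"hand":[60,60,60,60,60],"delta_pos":[[-0.038,0.026,0],[-0.038,0.026,0],[-0.038,0.026,0],[-0.038,0.026,0],[-0.038,0.026,0]],"turn":[0,0,0,0,0]}'
python3 -m creep '{"hand":[60,60,60,60,60],"delta_pos":[[-0.038,0.026,0],[-0.038,0.026,0],[-0.038,0.026,0],[-0.038,0.026,0],[0,0,0]],"turn":[0,0,0,0,0]}'
python3 - <<'E'
from h import *
s=env.get_state();print(s['tcp_pos'],s['orientation'],s['joint_pos'],rot(s['orientation']).as_euler('zyx',degrees=True))
c=snap('wrist','w1.png')
for t in ['scoop_grip','scoop_lip']:
    for d in env.pinpoint('wrist',t)[:2]: print(t,d['score'],d['location'],atz(c,d['location'],0.05 if t=='scoop_grip' else 0.006),atd(c,d['location']))
E
```

```text
clock: 4.78
tcp_pos: [0.1988, -0.5142, 0.3005]
orientation: [-0.001, -0.284, 0.959, -0.001]
wrist_force: [1.2, 0.1, 0.7]
finger_gap: 0.06
clock: 5.2
tcp_pos: [0.2711, -0.3383, 0.3023]
orientation: [0.0, -0.285, 0.959, -0.0]
wrist_force: [1.2, 0.5, -0.0]
finger_gap: 0.06
clock: 5.62
tcp_pos: [0.3417, -0.1681, 0.3026]
orientation: [0.0, -0.285, 0.959, -0.0]
wrist_force: [1.7, -1.1, -0.1]
finger_gap: 0.0601
clock: 6.03
tcp_pos: [0.4123, 0.0022, 0.3026]
orientation: [0.0, -0.285, 0.959, -0.0]
wrist_force: [0.9, -0.5, 0.1]
finger_gap: 0.0598
clock: 6.45
tcp_pos: [0.4829, 0.1725, 0.3025]
orientation: [0.0, -0.285, 0.959, -0.0]
wrist_force: [0.8, -0.9, 0.6]
finger_gap: 0.06
clock: 6.87
tcp_pos: [0.5405, 0.3118, 0.2996]
orientation: [-0.0, -0.287, 0.958, 0.001]
wrist_force: [-1.3, -1.8, -1.2]
finger_gap: 0.0599
[0.5405 0.3118 0.2996] [-0.0004 -0.287   0.9579  0.0008] [ 0.394   0.4092  0.3237  1.4859  0.0016 -0.1881] [ 146.6461   -0.0679 -179.9284]
scoop_grip 0.83 [119.6, 318.1] [0.4998 0.2872 0.05  ] [0.4997 0.2872 0.0519]
scoop_lip 0.32 [44.0, 331.3] [0.4219 0.2542 0.006 ] [0.4241 0.2549 0.0222]
```

View pics/w1.png

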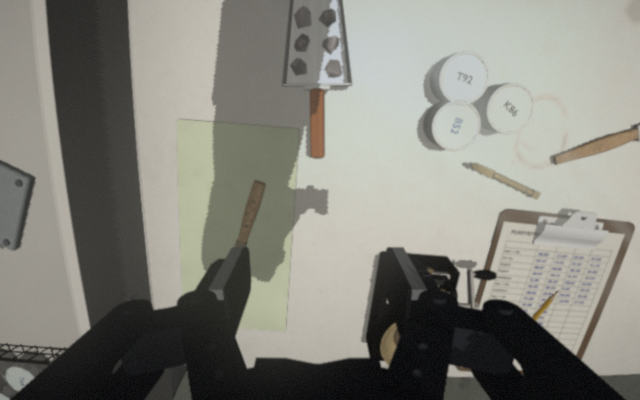

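```bash

python3 -m creep '{"hand":[40,40,40,40,40],"delta_pos":[[0.013,0.001,0.04],[0,0,0.045],[0,0,0.045],[0,0,0.045],[0,0,0.045]],"turn":[0,0,0,0,0]}' 
python3 -m creep '{"hand":[40,40,40,40,40],"delta_pos":[[0,0,0.045],[0,0,0.035],[0,0,0.009],[0,0,0],[0,0,0]],"turn":[0,0,0,0,0]}' 
python3 - <<'E'
from h import *
s=env.get_state();print(s['tcp_pos'],rot(s['orientation']).as_euler('zyx',degrees=True))
c=snap('wrist','w2.png')
E
```

```text
clock: 7.43
tcp_pos: [0.5295, 0.2999, 0.1262]
orientation: [0.001, -0.284, 0.959, -0.0]
wrist_force: [0.4, 0.5, -0.4]
finger_gap: 0.0403
clock: 7.85
tcp_pos: [0.5305, 0.301, 0.0567]
orientation: [0.001, -0.284, 0.959, -0.0]
wrist_force: [0.3, 0.1, 0.3]
finger_gap: 0.04
[0.5305 0.301  0.0567] [ 146.9641    0.0776 -179.9788]
```

View pics/w2.png

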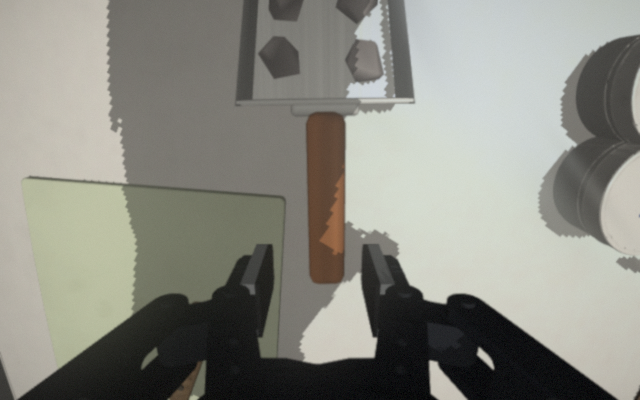

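```bash

python3 -m creep '{"hand":[40,40,10,10,10],"delta_pos":[[-0.006,0.006,0.007],[0,0,0],[0,0,0],[0,0,0],[0,0,0]],"turn":[0,0,0,0,0]}' 20
python3 -m creep '{"hand":[10,10,10,10,10],"delta_pos":[[0,0,0],[0,0,-0.01],[0,0,-0.01],[0,0,-0.01],[0,0,0]],"turn":[0,0,0,0,0]}' 
python3 - <<'E'
from h import *
s=env.get_state();print(s['tcp_pos'],s['wrist_force'],s['ft_torque'])
c=snap('wrist','w3.png')
s=snap('side');cv2.imwrite('pics/s3.png',cv2.resize(s['pixels'][250:350,290:410,::-1],None,fx=5,fy=5,interpolation=2))
E
```

```text
clock: 8.32
tcp_pos: [0.5318, 0.3084, 0.0501]
orientation: [0.001, -0.285, 0.959, -0.0]
wrist_force: [1.1, -0.9, 2.0]
finger_gap: 0.0153
clock: 8.73
tcp_pos: [0.5321, 0.3086, 0.0756]
orientation: [0.001, -0.285, 0.959, 0.0]
wrist_force: [0.8, 0.2, -1.8]
finger_gap: 0.0156
[0.5321 0.3086 0.0756] [ 0.8231  0.2243 -1.7706] [ 0.0977 -0.0968  0.0218]
```

View pics/w3.png

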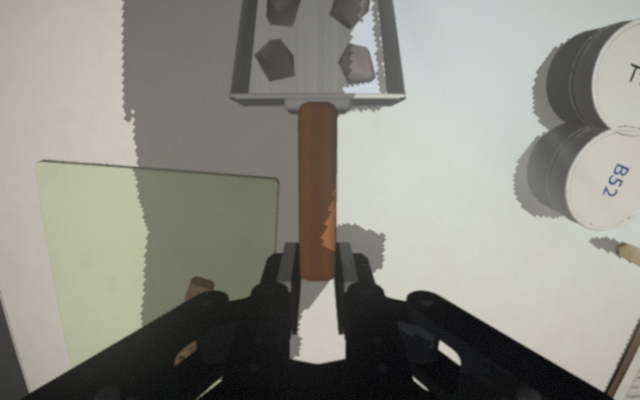

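View pics/s3.png

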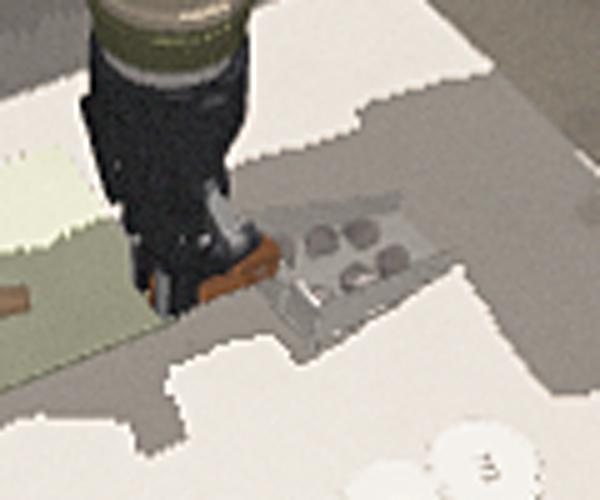

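```bash
cat >> h.py <<'E'
def tilt(c,verbose=0):
    P=[]
    px=c['pixels'].astype(int)
    m=(px[:,:,0]>px[:,:,2]+35)&(px[:,:,0]>60)
    m[:, :250]=0; m[:,390:]=0; m[300:]=0
    s=env.get_state()
    for r,k in zip(*np.nonzero(m)):
        p=atd(c,[r,k])
        if p is not None: P.append(p)
    P=np.array(P); T=rot(s['orientation']); L=T.inv().apply(P-s['tcp_pos'])
    # handle top slope along tool x
    L=L[(abs(L[:,1])<.006)]
    a=np.polyfit(L[:,0],L[:,2],1); 
    for _ in range(3):
        res=L[:,2]-np.polyval(a,L[:,0]); L=L[abs(res)<max(.002,1.5*res.std())];a=np.polyfit(L[:,0],L[:,2],1)
    print('handle tilt deg',np.degrees(np.arctan(a[0])),'z at tcp',a[1],'n',len(L),'xrange',L[:,0].min(),L[:,0].max())
E
python3 - <<'E'
from h import *
c=snap('wrist');tilt(c)
E
```

```text
handle tilt deg 7.510764382526331 z at tcp -0.002197236331612908 n 4973 xrange -0.0029514101313689264 0.06911465119505006
```

```bash

python3 -m creep '{"hand":[5,5,5,5,5],"delta_pos":[[0,0,0],[0,0,0],[0,0,0],[0,0,-0.005],[0,0,-0.01]],"turn":[0,0,0,0,0]}' 120
python3 -m creep '{"hand":[5,5,5,5,5],"delta_pos":[[0,0,-0.015],[0,0,-0.02],[0,0,-0.02],[0,0,-0.015],[0,0,0]],"turn":[0,0,0,0,0]}' 
python3 - <<'E'
from h import *
c=snap('wrist');tilt(c);s=env.get_state();print(s['tcp_pos'],s['wrist_force'],s['ft_torque'],s['finger_gap'])
E
```

```text
clock: 9.3
tcp_pos: [0.5299, 0.3076, 0.0842]
orientation: [-0.002, -0.285, 0.959, -0.0]
wrist_force: [-0.2, 0.3, -1.8]
finger_gap: 0.0121
clock: 9.72
tcp_pos: [0.5326, 0.3088, 0.1448]
orientation: [0.002, -0.285, 0.959, 0.0]
wrist_force: [0.6, -0.1, -3.0]
finger_gap: 0.0126
handle tilt deg 8.62853870942308 z at tcp -0.0030110472692593446 n 4829 xrange -0.0030658011331519868 0.06880942368223349
[0.5322 0.3086 0.1432] [ 0.3458 -0.8682 -2.8787] [ 0.0877 -0.237   0.0226] 0.012137839898143201
```

```bash
python3 - <<'E'
from h import *
c=snap('top','top2.png')
np.savez('top2.npz',**{k:np.array(v) for k,v in c.items()})
P=[];PC=[];W=[]
for r in range(70,290):
    for k in range(270,470):
        p=atd(c,[r,k])
        if p is None: continue
        if 0.185<p[2]<0.205 and -.30<p[1]<-.1 and .4<p[0]<.6: P.append(p)
        if p[2]>.19 and p[0]>.65: PC.append(p)
        if p[2]>.225 and p[1]<-.34: W.append(p)
P=np.array(P)
A=np.c_[2*P[:,:2],np.ones(len(P))];x=np.linalg.lstsq(A,(P[:,:2]**2).sum(1),rcond=None)[0]
print('rim',len(P),x[:2],np.sqrt(x[2]+x[0]**2+x[1]**2),P[:,2].mean())
W=np.array(W);print('knob',len(W),W.mean(0),W.min(0),W.max(0))
PC=np.array(PC);print('cam',len(PC),PC.min(0),PC.max(0));
for d in env.pinpoint('top','stand_hinge')[:2]: print('hinge',d['score'],atz(c,d['location'],.21),atd(c,d['location']))
for t in ['camera_lens','funnel_mouth']:
  for d in env.pinpoint('top',t)[:2]: print(t,d['score'],d['location'],atz(c,d['location'],.2))
E
```

```text
rim 820 [ 0.4961 -0.191 ] 0.07318481769747882 0.19186458839970894
knob 43 [ 0.4745 -0.3783  0.2415] [ 0.4673 -0.3867  0.227 ] [ 0.4826 -0.3718  0.2447]
cam 907 [ 0.7414 -0.0665  0.1904] [0.8778 0.0018 0.2596]
hinge 0.67 [ 0.4802 -0.3234  0.21  ] [ 0.4802 -0.3262  0.1962]
hinge 0.38 [0.4264 0.1873 0.21  ] [0.4207 0.2126 0.0849]
camera_lens 0.95 [140.2, 309.6] [ 0.7383 -0.0501  0.2   ]
funnel_mouth 0.94 [233.6, 359.5] [ 0.499  -0.1847  0.2   ]
```

```bash

python3 -m creep '{"hand":[5,5,5,5,5],"delta_pos":[[0,0,-0.015],[0,0,-0.03],[0,0,-0.035],[0,0,-0.035],[0,0,-0.035]],"turn":[0,0,0,0,0]}' 
python3 -m creep '{"hand":[5,5,5,5,5],"delta_pos":[[0,0,-0.035],[0,0,-0.035],[0.003,-0.01,-0.02],[0.01,-0.02,-0.01],[0.013,-0.03,0]],"turn":[0,0,0,0,0]}' 
python3 -m creep '{"hand":[5,5,5,5,5],"delta_pos":[[0.013,-0.032,0],[0.013,-0.032,0],[0.013,-0.032,0],[0.013,-0.032,0],[0.013,-0.032,0]],"turn":[0,0,0,0,0]}' 
python3 -m creep '{"hand":[5,5,5,5,5],"delta_pos":[[0.013,-0.032,0],[0.013,-0.032,0],[0.013,-0.032,0],[0.013,-0.032,0],[0.013,-0.032,0]],"turn":[0,0,0,0,0]}' 
python3 -m creep '{"hand":[5,5,5,5,5],"delta_pos":[[0.013,-0.032,0],[0.013,-0.032,0],[0.013,-0.025,0],[0.01,-0.015,0],[0.005,-0.006,0]],"turn":[0,0,0,0,0]}' 
python3 - <<'E'
from h import *
c=snap('wrist','w5.png');tilt(c);s=env.get_state();print(s['tcp_pos'],s['joint_pos'])
P=s['tcp_pos']
d=np.array([.6087,-.1166,.274])-P; print('tool delta/.8',rot(s['orientation']).inv().apply(d)/.8)
s=snap('side','s5.png')
E
```

```text
clock: 10.38
tcp_pos: [0.5305, 0.3079, 0.2613]
orientation: [-0.001, -0.285, 0.959, -0.0]
wrist_force: [0.7, 0.9, -1.5]
finger_gap: 0.0124
clock: 10.8
tcp_pos: [0.5403, 0.2579, 0.343]
orientation: [0.001, -0.286, 0.958, 0.0]
wrist_force: [0.7, -0.8, -2.8]
finger_gap: 0.0123
clock: 11.22
tcp_pos: [0.5661, 0.1198, 0.3403]
orientation: [-0.001, -0.285, 0.959, 0.0]
wrist_force: [-0.0, -0.3, -1.4]
finger_gap: 0.0122
clock: 11.63
tcp_pos: [0.5924, -0.0159, 0.3403]
orientation: [-0.001, -0.285, 0.959, 0.001]
wrist_force: [-0.9, 0.1, -2.0]
finger_gap: 0.0121
clock: 12.05
tcp_pos: [0.6043, -0.1139, 0.34]
orientation: [-0.001, -0.284, 0.959, 0.001]
wrist_force: [-0.1, 0.5, -3.3]
finger_gap: 0.0119
handle tilt deg 8.594005341486255 z at tcp -0.00114746355959247 n 5127 xrange -0.0029104510006847037 0.06959089423780729
[ 0.6041 -0.1139  0.3403] [-0.3166  0.3988  0.4071  1.5811 -0.0004 -0.8919]
tool delta/.8 [-0.0031 -0.0061  0.0829]
```

View pics/s5.png

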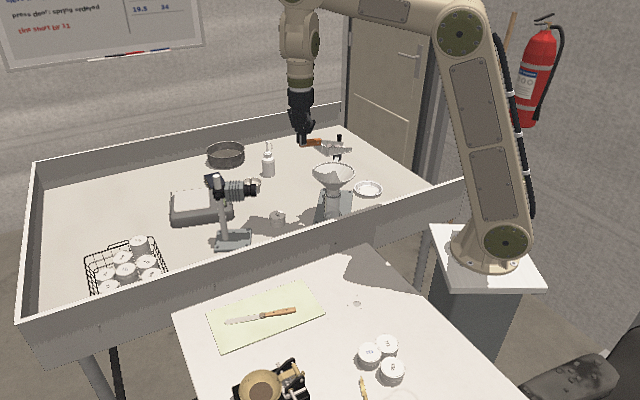

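View pics/w5.png

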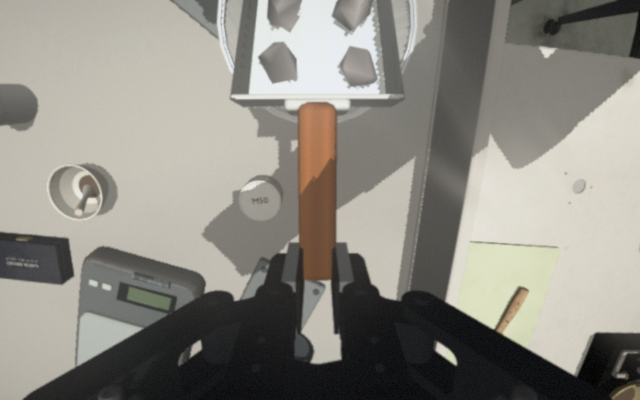

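```bash
python3 - <<'E'
from h import *
s=cv2.imread('pics/s5.png');w=cv2.imread('pics/w5.png')
a=cv2.resize(s[285:325,325:385],(480,320),interpolation=2);b=cv2.resize(w[160:220,540:630],(480,320),interpolation=2)
c=cv2.resize(s[120:200,290:380],(480,426),interpolation=2)
cv2.imwrite('pics/z5.png',np.vstack([np.hstack([a,b])[:, :800] ,]) ); cv2.imwrite('pics/z5b.png',c)
c=snap('wrist');print(atd(c,[186,578]),atz(c,[186,578],.005))
E
```

```text
[0.4347 0.2378 0.0033] [0.4351 0.2364 0.005 ]
```

View pics/z5.png

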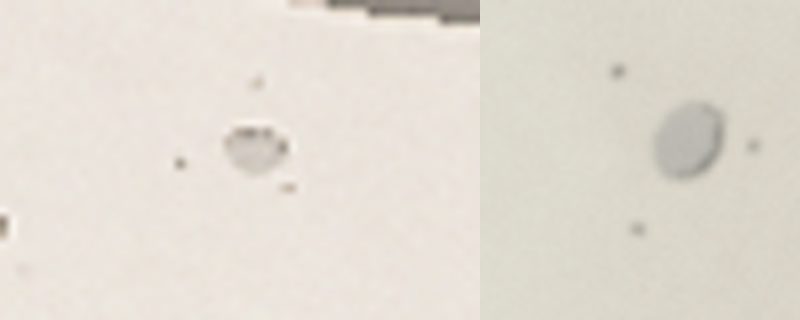

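View pics/z5b.png

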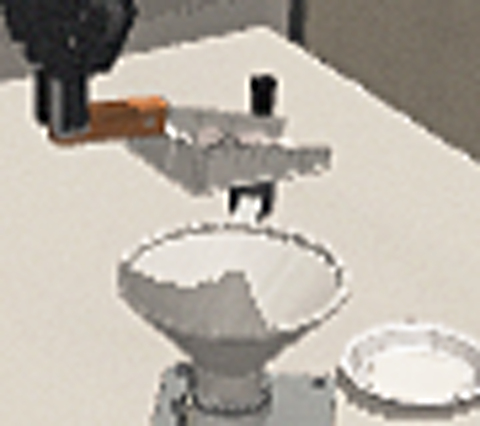

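```bash

python3 -m creep '{"hand":[5,5,5,5,5],"delta_pos":[[-0.003,-0.006,0.015],[0,0,0.025],[0,0,0.025],[0,0,0.018],[0,0,0]],"turn":[0,0,0,0,0]}' 
python3 - <<'E'
from h import *
c=snap('wrist');tilt(c)
s=snap('side');cv2.imwrite('pics/s6.png',cv2.resize(s['pixels'][120:220,280:390,::-1],None,fx=5,fy=5,interpolation=2))
E
python3 -m creep '{"hand":[12,12,12,12,12],"delta_pos":[[0,0,0],[0,0,0],[0,0,0],[0,0,0],[0,0,0]],"turn":[0,0,0,0,0]}' 20
python3 - <<'E'
from h import *
c=snap('wrist','w7.png');tilt(c);s=env.get_state();print(s['tcp_pos'],s['wrist_force'],s['ft_torque'],s['finger_gap'])
s=snap('side');cv2.imwrite('pics/s7.png',cv2.resize(s['pixels'][120:220,280:390,::-1],None,fx=5,fy=5,interpolation=2))
E
```

```text
clock: 12.62
tcp_pos: [0.6075, -0.1122, 0.2717]
orientation: [-0.002, -0.286, 0.958, 0.002]
wrist_force: [0.0, 0.2, -2.8]
finger_gap: 0.012
handle tilt deg 8.625066404369768 z at tcp 0.00043559700450416654 n 5092 xrange -0.002680606453105684 0.06992164828728117
clock: 13.13
tcp_pos: [0.6094, -0.1147, 0.2757]
orientation: [0.0, -0.285, 0.959, -0.0]
wrist_force: [0.2, -0.8, -2.1]
finger_gap: 0.0125
handle tilt deg 8.604190720208951 z at tcp -0.0016882082342893733 n 5157 xrange -0.002963386223892114 0.06963587752251733
[ 0.6093 -0.1148  0.2754] [-0.4751  0.5794 -2.3906] [ 0.1196 -0.2121 -0.0312] 0.012410409484855426
```

View pics/s6.png

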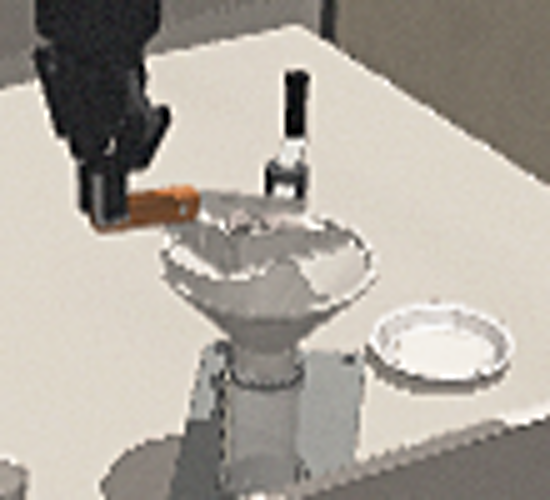

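View pics/s7.png

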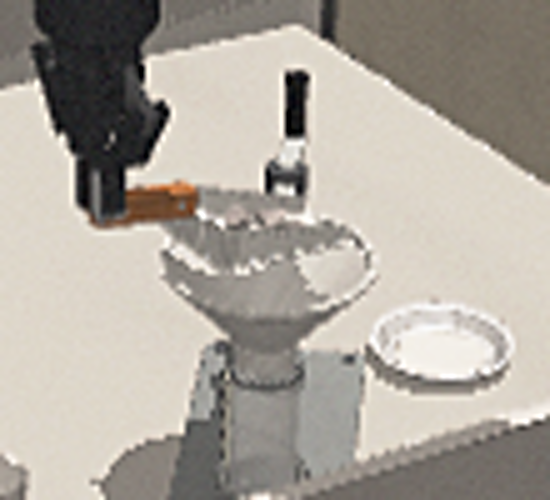

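```bash

python3 -m creep '{"hand":[13,14,14.5,15,15],"delta_pos":[[0,0,0],[0,0,0],[0,0,0],[0,0,0],[0,0,0]],"turn":[0,0,0,0,0]}' 20
python3 - <<'E'
from h import *
c=snap('wrist','w8.png');tilt(c);s=env.get_state();print(s['tcp_pos'],s['wrist_force'],s['ft_torque'],s['finger_gap'])
E
```

```text
clock: 13.65
tcp_pos: [0.6091, -0.1147, 0.275]
orientation: [-0.0, -0.285, 0.959, -0.0]
wrist_force: [-0.7, -0.6, -3.2]
finger_gap: 0.0152
handle tilt deg 11.687445167009145 z at tcp -0.0017940799138021807 n 5061 xrange -0.0031988408146532837 0.06886499475193214
[ 0.6091 -0.1147  0.2751] [ 0.2377 -0.6981 -2.7437] [ 0.1379 -0.1513  0.031 ] 0.015118191166340713
```

```bash

python3 -m creep '{"hand":[15.1,15.2,15.3,15.3,15.3],"delta_pos":[[0,0,0],[0,0,0],[0,0,0],[0,0,0],[0,0,0]],"turn":[0,0,0,0,0]}' 20
python3 - <<'E'
from h import *
c=snap('wrist','w8.png');tilt(c);s=env.get_state();print(s['ft_torque'],s['finger_gap'])
E
python3 -m creep '{"hand":[15.3,15.3,15.4,15.4,15.4],"delta_pos":[[0,0,0],[0,0,0],[0,0,0],[0,0,0],[0,0,0]],"turn":[0,0,0,0,0]}' 20
python3 - <<'E'
from h import *
c=snap('wrist','w9.png');tilt(c);s=env.get_state();print(s['ft_torque'],s['finger_gap'])
E
```

```text
clock: 14.12
tcp_pos: [0.6091, -0.1147, 0.2752]
orientation: [-0.0, -0.285, 0.959, -0.0]
wrist_force: [-1.1, -0.5, -2.6]
finger_gap: 0.0153
handle tilt deg 23.341786793730538 z at tcp -0.0015446933258758233 n 4575 xrange -0.004351007511645447 0.06370910836490265
[-0.1069 -0.0805 -0.0294] 0.015271191518055272
clock: 14.58
tcp_pos: [0.6092, -0.1147, 0.2751]
orientation: [-0.0, -0.285, 0.959, -0.0]
wrist_force: [-0.1, -0.8, -2.2]
finger_gap: 0.0152
handle tilt deg 23.394323693957183 z at tcp -0.001552547402646749 n 4577 xrange -0.0042345146686439674 0.0637471003226559
[-0.036  -0.0271  0.0084] 0.015551093836567392
```

```bash

python3 -m creep '{"hand":[15.3,15.3,15.3,15.3,15.3],"delta_pos":[[0,0,-0.006],[0,0,-0.006],[0,0,-0.006],[0,0,-0.006],[0,0,-0.006]],"turn":[0,0,0,0,0]}' 20
python3 - <<'E'
from h import *
c=snap('wrist','w10.png');tilt(c);s=env.get_state();print(s['wrist_force'],s['ft_torque'],s['finger_gap'])
s=snap('side');cv2.imwrite('pics/s10.png',cv2.resize(s['pixels'][120:220,280:390,::-1],None,fx=5,fy=5,interpolation=2))
E
```

```text
clock: 15.05
tcp_pos: [0.6093, -0.1146, 0.2999]
orientation: [0.0, -0.285, 0.959, -0.0]
wrist_force: [0.5, -0.5, -2.3]
finger_gap: 0.0152
handle tilt deg 35.075791357608594 z at tcp -0.00045435269579429684 n 4053 xrange -0.003752759672440849 0.05703266971430077
[-0.202   0.6272 -1.4529] [ 0.1672 -0.0815 -0.0004] 0.015743250854537472
```

View pics/s10.png

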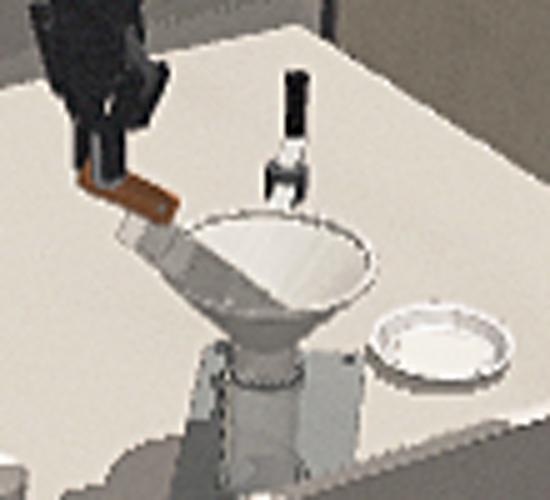

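View pics/w10.png

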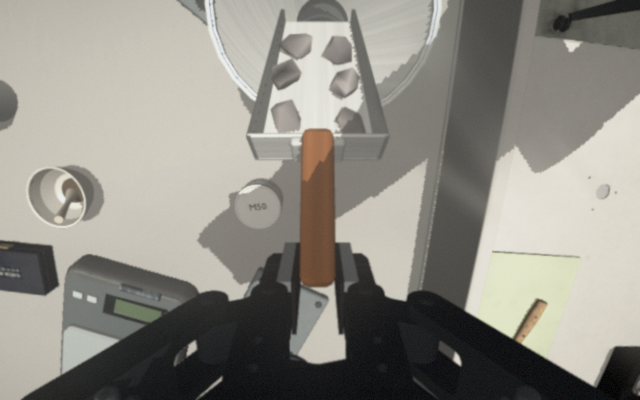

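Six stones still in the pan, tilt 35°; lip just at the spout. Continue raising slowly.

```bash

python3 -m creep '{"hand":[15.3,15.3,15.3,15.3,15.3],"delta_pos":[[0,0,-0.006],[0,0,-0.006],[0,0,-0.006],[0,0,-0.003],[0,0,0]],"turn":[0,0,0,0,0]}' 20
python3 - <<'E'
from h import *
c=snap('wrist','w11.png');tilt(c);s=env.get_state();print(s['wrist_force'],s['ft_torque'],s['finger_gap'])
E
python3 -m creep '{"hand":[15.3,15.3,15.3,15.3,15.3],"delta_pos":[[0,0,-0.006],[0,0,-0.005],[0,0,-0.005],[0,0,0],[0,0,0]],"turn":[0,0,0,0,0]}' 20
python3 - <<'E'
from h import *
c=snap('wrist','w12.png');tilt(c);s=env.get_state();print(s['wrist_force'],s['ft_torque'],s['finger_gap'])
s=snap('side');cv2.imwrite('pics/s12.png',cv2.resize(s['pixels'][120:220,280:390,::-1],None,fx=5,fy=5,interpolation=2))
E
```

```text
clock: 15.57
tcp_pos: [0.6096, -0.1148, 0.317]
orientation: [0.001, -0.285, 0.959, -0.001]
wrist_force: [-0.3, 1.0, -1.7]
finger_gap: 0.0155
handle tilt deg 40.57202818793238 z at tcp -0.0016885571186704875 n 3791 xrange -0.003468471240266 0.0526525601776028
[ 0.6124 -0.3355 -2.0393] [ 0.0781 -0.0835 -0.0006] 0.01537580659425518
clock: 16.03
tcp_pos: [0.6094, -0.1147, 0.3292]
orientation: [0.0, -0.285, 0.959, -0.0]
wrist_force: [0.5, -0.3, -1.3]
finger_gap: 0.0156
handle tilt deg 40.60864510398054 z at tcp -0.001498898783365271 n 3784 xrange -0.003522843800936522 0.05263565170808079
[-0.3893 -0.5512 -1.3229] [ 0.0459 -0.0246  0.0197] 0.015218479938220815
```

View pics/w11.png

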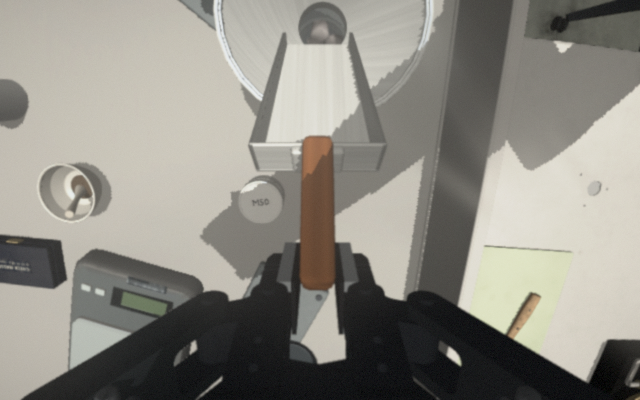

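View pics/w12.png

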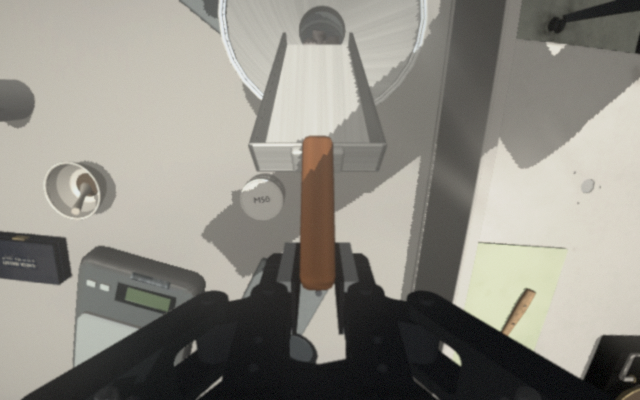

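View pics/s12.png

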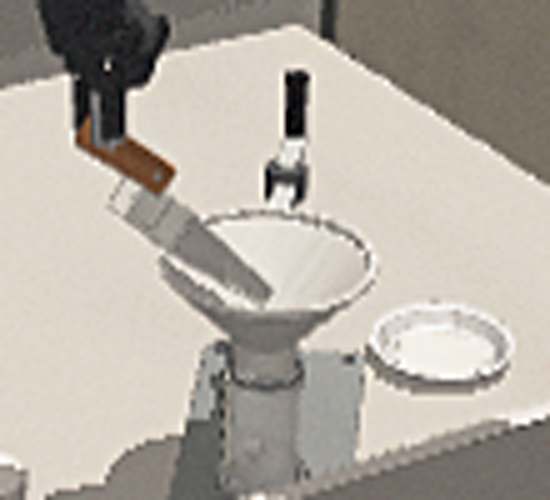

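```bash

python3 -m creep '{"hand":[14,14,14,14,14],"delta_pos":[[0,0,-0.01],[0,0,-0.025],[0,0,-0.025],[-0.016,0.038,0],[-0.016,0.038,0]],"turn":[0,0,0,0,0]}' 60
python3 -m creep '{"hand":[14,14,14,14,14],"delta_pos":[[-0.016,0.038,0],[-0.016,0.038,0],[-0.016,0.038,0],[-0.016,0.038,0],[-0.016,0.038,0]],"turn":[0,0,0,0,0]}' 
python3 -m creep '{"hand":[14,14,14,14,14],"delta_pos":[[-0.016,0.038,0],[-0.016,0.038,0],[-0.016,0.038,0],[-0.016,0.038,0.02],[-0.016,0.038,0.04]],"turn":[0,0,0,0,0]}' 
python3 -m creep '{"hand":[14,14,14,14,14],"delta_pos":[[-0.003,0.001,0.045],[0,0,0.045],[0,0,0.045],[0,0,0.035],[0,0,0]],"turn":[0,0,0,0,0]}' 
python3 - <<'E'
from h import *
c=snap('wrist','w13.png');tilt(c);s=env.get_state();print(s['tcp_pos'],s['wrist_force'],s['ft_torque'],s['finger_gap'])
c=snap('top','t13.png');print([(d['score'],d['location']) for d in env.find_in('top','stone_0')])
s=snap('side');cv2.imwrite('pics/s13.png',cv2.resize(s['pixels'][150:270,280:400,::-1],None,fx=5,fy=5,interpolation=2))
E
```

```text
clock: 16.55
tcp_pos: [0.5982, -0.0507, 0.3781]
orientation: [0.001, -0.283, 0.959, -0.001]
wrist_force: [0.5, 1.2, -2.4]
finger_gap: 0.0151
clock: 16.97
tcp_pos: [0.5675, 0.114, 0.3774]
orientation: [0.0, -0.285, 0.959, -0.0]
wrist_force: [1.5, -0.2, -2.2]
finger_gap: 0.0147
clock: 17.38
tcp_pos: [0.5401, 0.2743, 0.3352]
orientation: [0.004, -0.285, 0.959, 0.0]
wrist_force: [0.8, -0.0, -1.7]
finger_gap: 0.0147
clock: 17.8
tcp_pos: [0.5369, 0.2726, 0.1892]
orientation: [-0.006, -0.285, 0.959, -0.0]
wrist_force: [-1.7, -0.5, -2.4]
finger_gap: 0.0144
handle tilt deg 39.860490440995406 z at tcp 0.0012893694843286226 n 2998 xrange -0.0020327332220253973 0.054084730829605576
[0.5384 0.2731 0.1928] [-0.1879  0.3922 -1.4369] [ 0.0571 -0.1213 -0.0193] 0.015015258929954554
[]
```

View pics/s13.png

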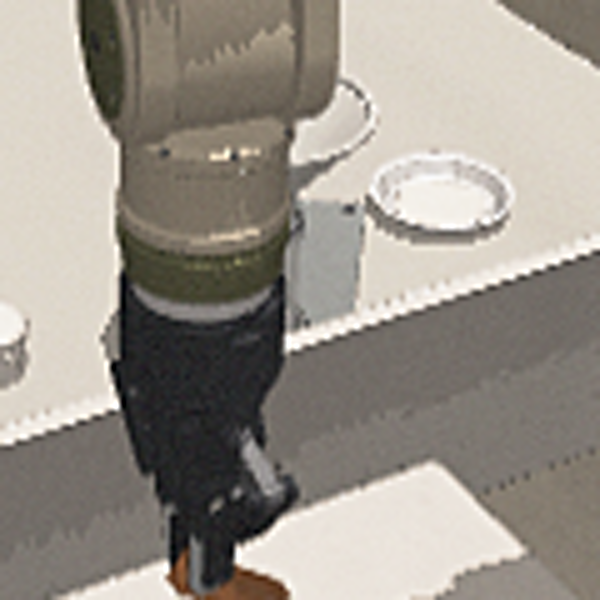

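View pics/t13.png

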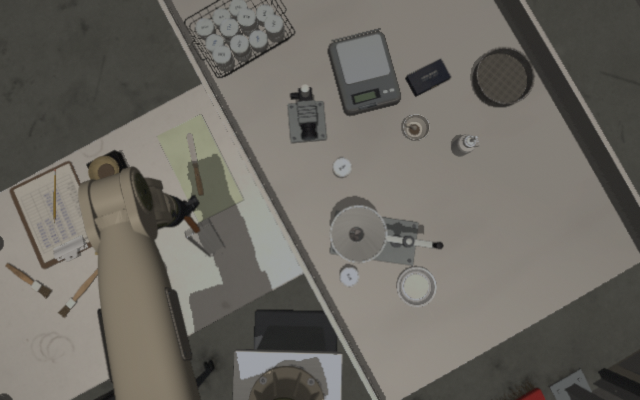

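```bash

python3 -m creep '{"hand":[14,14,14,15,15.2],"delta_pos":[[-0.01,0.021,0],[-0.009,0.021,0],[0,0,0.02],[0,0,0.02],[0,0,0.016]],"turn":[0,0,0,0,0]}' 20
python3 -m creep '{"hand":[15.3,15.3,15.3,15.3,15.3],"delta_pos":[[0,0,0.016],[0,0,0.016],[0,0,0.016],[0,0,0.016],[0,0,0.016]],"turn":[0,0,0,0,0]}' 20
python3 - <<'E'
from h import *
c=snap('wrist','w14.png');tilt(c);s=env.get_state();print(s['tcp_pos'],s['wrist_force'],s['ft_torque'],s['finger_gap'])
E
```

```text
clock: 18.42
tcp_pos: [0.5385, 0.3122, 0.1545]
orientation: [0.005, -0.285, 0.958, 0.001]
wrist_force: [5.3, 4.0, 9.5]
finger_gap: 0.0153
clock: 18.83
tcp_pos: [0.5391, 0.3118, 0.0909]
orientation: [0.005, -0.285, 0.959, 0.0]
wrist_force: [2.1, 1.6, 0.9]
finger_gap: 0.0153
handle tilt deg 12.77533900019706 z at tcp -0.0036121756889554296 n 4589 xrange -0.007879338465680515 0.06334975420990424
[0.5375 0.311  0.0879] [ 1.1184  0.2839 -0.0071] [ 0.049  -0.0879  0.0207] 0.015357381610530645
```

View pics/w14.png

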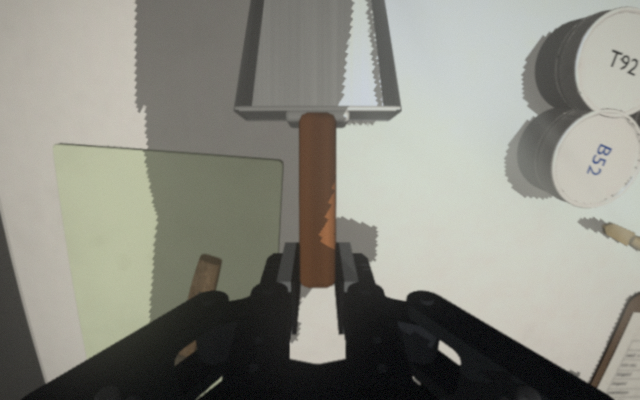

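```bash

python3 -m creep '{"hand":[15.3,15.3,15.3,15.3,15.3],"delta_pos":[[0,0,0.015],[0,0,0.015],[0,0,0.012],[0,0,0.003],[0,0,0]],"turn":[0,0,0,0,0]}' 20
python3 - <<'E'
from h import *
c=snap('wrist');tilt(c)
E
python3 -m creep '{"hand":[17,20,30,40,40],"delta_pos":[[0,0,0],[0,0,0],[0,0,0],[0,0,0],[0,0,-0.03]],"turn":[0,0,0,0,0]}' 20
python3 -m creep '{"hand":[40,40,40,40,40],"delta_pos":[[0,0,-0.045],[0,0,-0.05],[0,0,-0.05],[0,0,-0.05],[0,0,-0.05]],"turn":[0,0,0,0,0]}' 20
python3 - <<'E'
from h import *
c=snap('wrist','w15.png')
s=snap('side');cv2.imwrite('pics/s15.png',cv2.resize(s['pixels'][120:340,280:420,::-1],None,fx=3.5,fy=2.7,interpolation=2))
E
```

```text
clock: 19.3
tcp_pos: [0.5358, 0.3104, 0.0516]
orientation: [0.0, -0.285, 0.959, -0.0]
wrist_force: [0.9, 0.1, 0.4]
finger_gap: 0.0155
handle tilt deg 0.11943041601937905 z at tcp -0.000716798224865449 n 4958 xrange -0.005911242013538626 0.0669468214167735
clock: 19.77
tcp_pos: [0.532, 0.3088, 0.0707]
orientation: [-0.004, -0.285, 0.959, -0.0]
wrist_force: [-0.2, 0.2, -0.0]
finger_gap: 0.0398
clock: 20.18
tcp_pos: [0.5346, 0.3101, 0.273]
orientation: [0.0, -0.285, 0.959, -0.0]
wrist_force: [1.9, 0.8, -1.1]
finger_gap: 0.0399
```

View pics/w15.png

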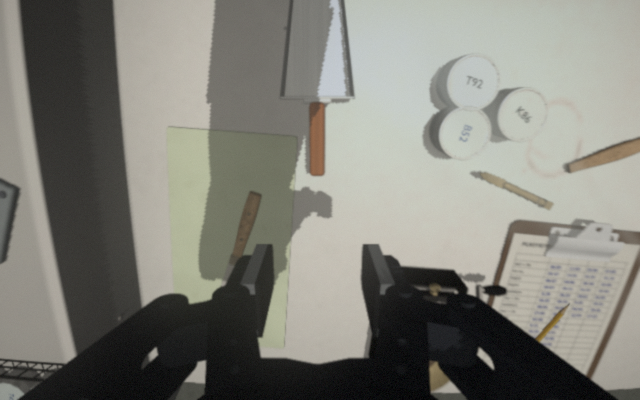

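View pics/s15.png

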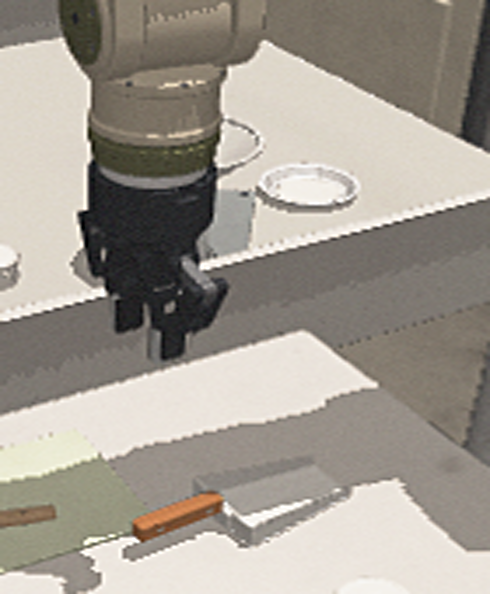

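```bash

python3 -m creep '{"hand":[45,45,45,45,45],"delta_pos":[[0.027,-0.034,-0.02],[0.027,-0.034,-0.02],[0.027,-0.034,0],[0.027,-0.034,0],[0.027,-0.034,0]],"turn":[0,0,0,0,0]}' 20
python3 -m creep '{"hand":[45,45,45,45,45],"delta_pos":[[0.027,-0.034,0],[0.027,-0.034,0],[0.027,-0.034,0],[0.027,-0.034,0],[0.027,-0.034,0]],"turn":[0,0,0,0,0]}' 
python3 -m creep '{"hand":[45,45,45,45,45],"delta_pos":[[0.027,-0.034,0],[0.027,-0.034,0],[0.027,-0.034,0],[0.027,-0.034,0],[0.027,-0.034,0]],"turn":[0,0,0,0,0]}' 
python3 -m creep '{"hand":[45,45,45,45,45],"delta_pos":[[0.027,-0.034,0],[0.027,-0.034,0],[0.02,-0.025,0],[0,0,0],[0,0,0]],"turn":[0,0,0,0,0]}' 
python3 - <<'E'
from h import *
c=snap('wrist','w16.png');s=env.get_state();print(s['tcp_pos'],s['joint_pos'])
for t in ['funnel_knob','stand_hinge']:
    for d in env.pinpoint('wrist',t)[:2]: print(t,d['score'],d['location'],atz(c,d['location'],.222),atd(c,d['location']))
E
```

```text
clock: 20.7
tcp_pos: [0.5185, 0.136, 0.3029]
orientation: [0.0, -0.285, 0.958, -0.0]
wrist_force: [0.6, -0.5, 0.2]
finger_gap: 0.0452
clock: 21.12
tcp_pos: [0.502, -0.0371, 0.3026]
orientation: [-0.0, -0.285, 0.959, -0.0]
wrist_force: [1.4, 0.1, 1.2]
finger_gap: 0.0452
clock: 21.53
tcp_pos: [0.4858, -0.21, 0.3026]
orientation: [-0.0, -0.285, 0.959, 0.0]
wrist_force: [1.0, -0.0, -0.8]
finger_gap: 0.0447
clock: 21.95
tcp_pos: [0.4769, -0.3043, 0.3019]
orientation: [-0.0, -0.283, 0.959, 0.001]
wrist_force: [-0.1, -0.7, 0.2]
finger_gap: 0.0449
[ 0.4771 -0.3032  0.3023] [-0.7082  0.2873  0.156   1.4408  0.0003 -1.2846]
stand_hinge 0.77 [215.6, 302.4] [ 0.4843 -0.3107  0.222 ] [ 0.4895 -0.3081  0.2058]
```

View pics/w16.png

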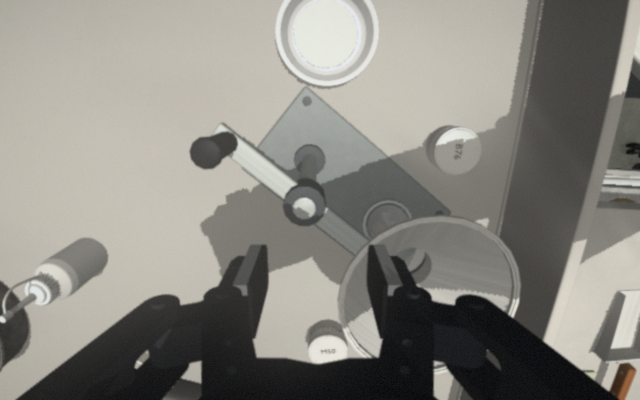

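```bash
python3 - <<'E'
from h import *
c=snap('wrist');s=env.get_state();T=rot(s['orientation'])
k=atz(c,[151,206],.244);print('knob',k,atd(c,[151,206]));print('hinge?',atz(c,[206,304],.222),atd(c,[206,304]))
c2=snap('top');P=[]
for r in range(225,255):
    for q in range(425,460):
        p=atd(c2,[r,q])
        if p is not None and p[2]>.23:P.append(p)
P=np.array(P) if P else np.zeros((1,3));print(len(P),P.mean(0))
for d in env.pinpoint('top','funnel_knob')[:1]: print(d, atz(c2,d['location'],.222))
K=np.array([k[0],k[1],.228]);print(T.inv().apply(K-s['tcp_pos'])/.8)
E
```

```text
knob [ 0.4755 -0.3775  0.244 ] [ 0.4755 -0.3776  0.2438]
hinge? [ 0.479 -0.311  0.222] [ 0.4837 -0.3087  0.2062]
1032 [ 0.4866 -0.2566  0.7302]
{'location': [267.8, 218.9], 'score': 0.72} [0.4036 0.1691 0.222 ]
[ 0.054  -0.0777  0.0937]
```

```bash

python3 -m creep '{"hand":[50,50,50,50,50],"delta_pos":[[0.018,-0.026,0],[0.018,-0.026,0],[0.018,-0.026,0],[0,0,0],[0,0,0]],"turn":[0,0,0,0,0]}' 20
python3 - <<'E'
from h import *
c=snap('wrist','w17.png');s=env.get_state();T=rot(s['orientation']);print(s['tcp_pos'],T.inv().apply(np.array([.4755,-.3775,.228])-s['tcp_pos'])/.8)
E
```

```text
clock: 22.67
tcp_pos: [0.4755, -0.3793, 0.3025]
orientation: [-0.0, -0.284, 0.959, 0.0]
wrist_force: [0.3, 0.7, 0.6]
finger_gap: 0.0498
[ 0.4755 -0.3784  0.3027] [-0.0006  0.0009  0.0934]
```

View pics/w17.png

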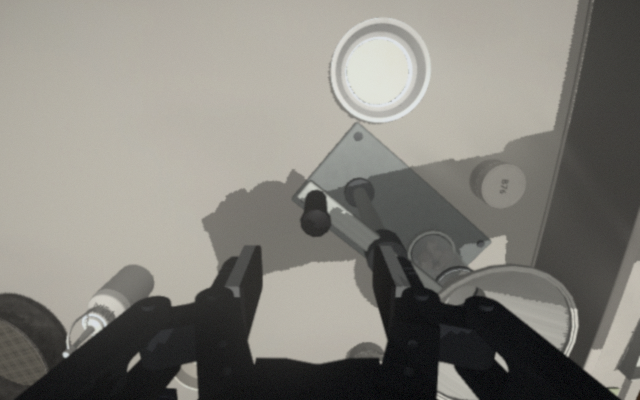

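```bash

python3 -m creep '{"hand":[40,40,40,40,40],"delta_pos":[[0,0,0.03],[0,0,0.035],[0,0,0.028],[0,0,0],[0,0,0]],"turn":[0,0,0,0,0]}' 20
python3 -m creep '{"hand":[30,20,14,14,14],"delta_pos":[[0,0,0],[0,0,0],[0,0,0],[0,0,0],[0,0,0]],"turn":[0,0,0,0,0]}' 20
python3 - <<'E'
from h import *
s=env.get_state();T=rot(s['orientation']).inv();p0=s['tcp_pos'];print(p0,s['finger_gap'],s['wrist_force'])
u=np.array([.115,.993,0]);H=p0+.07*u;H[2]=p0[2]
print('H',H)
a0=np.arctan2(-u[1],-u[0]);prev=p0
for a in np.arange(.1,1.501,.1):
    p=H+.07*np.array([np.cos(a0-a),np.sin(a0-a),0]);print(round(a,2),p,T.apply(p-prev)/.8);prev=p
E
```

```text
clock: 23.13
tcp_pos: [0.475, -0.3771, 0.228]
orientation: [-0.001, -0.285, 0.958, 0.001]
wrist_force: [0.2, 0.9, 1.3]
finger_gap: 0.0401
clock: 23.55
tcp_pos: [0.4764, -0.3798, 0.2308]
orientation: [0.001, -0.285, 0.959, -0.002]
wrist_force: [0.9, -0.2, 6.7]
finger_gap: 0.0147
[ 0.4764 -0.3798  0.2308] 0.014716830131634287 [ 0.9274 -0.164   6.652 ]
H [ 0.4844 -0.3103  0.2308]
0.1 [ 0.4695 -0.3786  0.2308] [ 0.0065  0.0059 -0.    ]
0.2 [ 0.4627 -0.3768  0.2308] [ 0.0058  0.0065 -0.    ]
0.3 [ 0.4562 -0.3743  0.2308] [ 0.0051  0.0071 -0.    ]
0.4 [ 0.4499 -0.3712  0.2308] [ 0.0044  0.0076 -0.    ]
0.5 [ 0.444  -0.3674  0.2308] [ 0.0036  0.008  -0.    ]
0.6 [ 0.4385 -0.3631  0.2308] [ 0.0028  0.0083 -0.    ]
0.7 [ 0.4335 -0.3583  0.2308] [ 0.002   0.0085 -0.    ]
0.8 [ 0.4289 -0.3529  0.2308] [ 0.0011  0.0087 -0.    ]
0.9 [ 0.425  -0.3472  0.2308] [ 0.0002  0.0087 -0.    ]
1.0 [ 0.4216 -0.3411  0.2308] [-0.0006  0.0087 -0.    ]
1.1 [ 0.4188 -0.3346  0.2308] [-0.0015  0.0086 -0.    ]
1.2 [ 0.4167 -0.328   0.2308] [-0.0024  0.0084 -0.    ]
1.3 [ 0.4153 -0.3211  0.2308] [-0.0032  0.0081 -0.    ]
1.4 [ 0.4145 -0.3141  0.2308] [-0.004   0.0078 -0.    ]
1.5 [ 0.4145 -0.3071  0.2308] [-0.0047  0.0074 -0.    ]
```

```bash

python3 -m creep '{"hand":[14,14,14,14,14],"delta_pos":[[0,0,-0.004],[0.007,0.006,0],[0.006,0.006,0],[0.005,0.007,0],[0.004,0.008,0]],"turn":[0,0,0,0,0]}' 20
python3 -m creep '{"hand":[14,14,14,14,14],"delta_pos":[[0.004,0.008,0],[0.003,0.008,0],[0.002,0.009,0],[0.001,0.009,0],[0,0.009,0]],"turn":[0,0,0,0,0]}' 20
python3 -m creep '{"hand":[14,14,14,14,14],"delta_pos":[[-0.001,0.009,0],[-0.002,0.009,0],[-0.002,0.008,0],[-0.003,0.008,0],[-0.004,0.008,0]],"turn":[0,0,0,0,0]}' 20
python3 - <<'E'
from h import *
c=snap('wrist','w18.png');s=env.get_state();print(s['tcp_pos'],s['wrist_force'],s['finger_gap'])
s=snap('top','t18.png')
E
```

```text
clock: 23.97
tcp_pos: [0.4486, -0.3728, 0.2311]
orientation: [-0.001, -0.284, 0.959, -0.002]
wrist_force: [0.9, -9.8, -7.1]
finger_gap: 0.0149
clock: 24.38
tcp_pos: [0.4224, -0.3477, 0.2313]
orientation: [-0.001, -0.284, 0.959, -0.001]
wrist_force: [-1.8, -6.1, -6.7]
finger_gap: 0.0148
clock: 24.8
tcp_pos: [0.4129, -0.3128, 0.2317]
orientation: [-0.0, -0.285, 0.959, -0.001]
wrist_force: [-0.7, -5.2, -4.1]
finger_gap: 0.0148
[ 0.4129 -0.3108  0.2318] [ 0.9171  0.4902 -5.2054] 0.01479821013224398
```

View pics/w18.png

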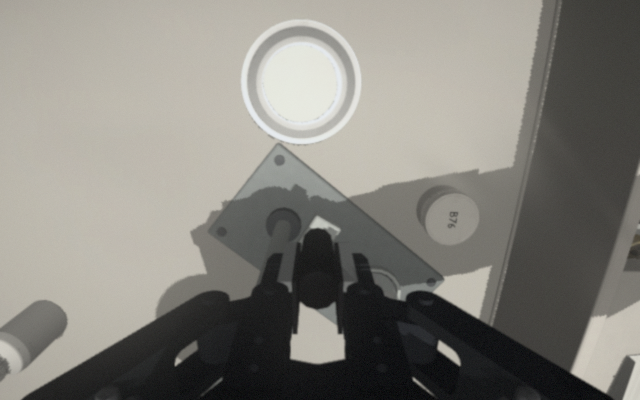

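View pics/t18.png

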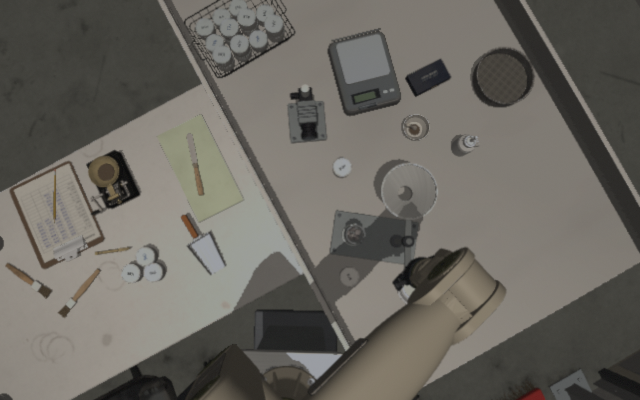

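```bash

python3 -m creep '{"hand":[20,30,40,40,40],"delta_pos":[[0,0,0],[0,0,0],[0,0,-0.02],[0,0,-0.04],[0,0,-0.05]],"turn":[0,0,0,0,0]}' 20
python3 - <<'E'
from h import *
c=snap('top');s=snap('side')
print(env.get_state()['tcp_pos'])
cv2.imwrite('pics/t19.png',cv2.resize(c['pixels'][195:275,315:455,::-1],None,fx=5,fy=5,interpolation=2))
cv2.imwrite('pics/s19.png',cv2.resize(s['pixels'][150:240,290:400,::-1],None,fx=6,fy=6,interpolation=2))
for n,im in(('top',c),('side',s)):
  for t in ['jar_center','jar_strip','stone_0','funnel_mouth','camera_lens','tin_a']:
    for d in env.pinpoint(n,t)[:(6 if t=='stone_0' else 2)]: print(n,t,d['score'],d['location'],atd(im,d['location']),atz(im,d['location'],.07 if t=='jar_strip' else .06))
P=[]
for r in range(205,260):
    for k in range(325,385):
        p=atd(c,[r,k])
        if p is not None and .1<p[2]<.12: P.append(p)
P=np.array(P);print(len(P),P.mean(0),P.min(0),P.max(0))
if len(P)>5:
  A=np.c_[2*P[:,:2],np.ones(len(P))];x=np.linalg.lstsq(A,(P[:,:2]**2).sum(1),rcond=None)[0];print(x[:2],np.sqrt(x[2]+x[0]**2+x[1]**2))
E
```

```text
clock: 25.32
tcp_pos: [0.4121, -0.3115, 0.3186]
orientation: [-0.001, -0.285, 0.959, 0.002]
wrist_force: [0.8, -0.8, 0.5]
finger_gap: 0.0402
[ 0.4149 -0.3144  0.3263]
top jar_center 0.68 [236.5, 349.7] [ 0.492  -0.1719  0.0378] [ 0.4918 -0.1703  0.06  ]
top jar_center 0.66 [232.2, 352.9] [ 0.5049 -0.1823  0.0216] [ 0.5043 -0.1791  0.06  ]
top jar_strip 0.78 [223.8, 353.2] [ 0.5269 -0.1757  0.1056] [ 0.528  -0.1787  0.07  ]
top stone_0 0.6 [237.2, 356.0] [ 0.4905 -0.191   0.0297] [ 0.4903 -0.1883  0.06  ]
top stone_0 0.56 [236.7, 349.6] [ 0.4914 -0.1714  0.0413] [ 0.4913 -0.17    0.06  ]
top stone_0 0.48 [230.5, 355.9] [ 0.5099 -0.1897  0.036 ] [ 0.5094 -0.1876  0.06  ]
top stone_0 0.48 [226.2, 354.6] [ 0.5203 -0.1796  0.1074] [ 0.5216 -0.1836  0.06  ]
top funnel_mouth 0.66 [193.9, 406.9] [ 0.624  -0.3438  0.0001] [ 0.6182 -0.3323  0.06  ]
top camera_lens 0.94 [142.3, 308.4] [ 0.7726 -0.0443 -0.0005] [ 0.7606 -0.0452  0.06  ]
top tin_a 0.83 [275.2, 346.4] [ 0.3803 -0.1648  0.0381] [ 0.3819 -0.1633  0.06  ]
top tin_a 0.75 [168.7, 343.3] [ 0.6893 -0.149   0.0389] [ 0.6863 -0.1477  0.06  ]
side jar_center 0.63 [202.2, 328.4] [ 0.5136 -0.1618  0.0785] [ 0.513  -0.1897  0.06  ]
side jar_strip 0.79 [201.9, 323.9] [ 0.5293 -0.1802  0.0673] [ 0.5293 -0.1762  0.07  ]
side stone_0 0.54 [224.5, 275.5] [ 0.6987 -0.1153  0.0119] [ 0.6897 -0.0512  0.06  ]
side funnel_mouth 0.79 [154.5, 301.6] [ 0.6165 -0.3631  0.1625] [ 0.6278 -0.5656  0.06  ]
side funnel_mouth 0.66 [147.3, 336.1] [ 0.4691 -0.7769 -0.005 ] [ 0.4744 -0.6423  0.06  ]
side camera_lens 0.66 [191.6, 256.0] [ 0.7457 -0.0554  0.1855] [ 0.7841 -0.2546  0.06  ]
side tin_a 0.75 [223.8, 274.7] [ 0.7016 -0.1168  0.0139] [ 0.6928 -0.055   0.06  ]
87 [ 0.4994 -0.1827  0.1071] [ 0.4712 -0.2062  0.1038] [ 0.5264 -0.1538  0.1126]
[ 0.498 -0.18 ] 0.025083332484685316
```

View pics/t19.png

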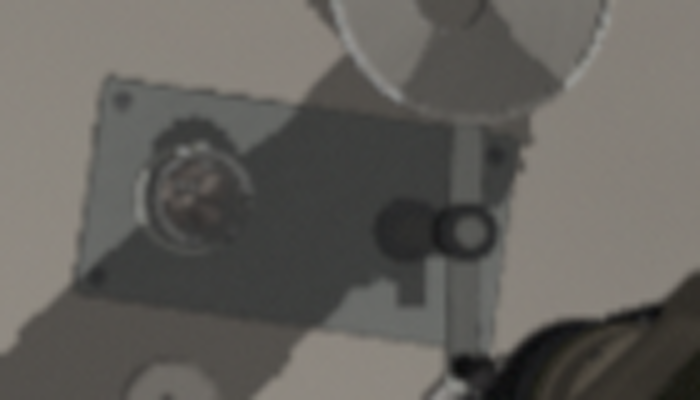

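View pics/s19.png

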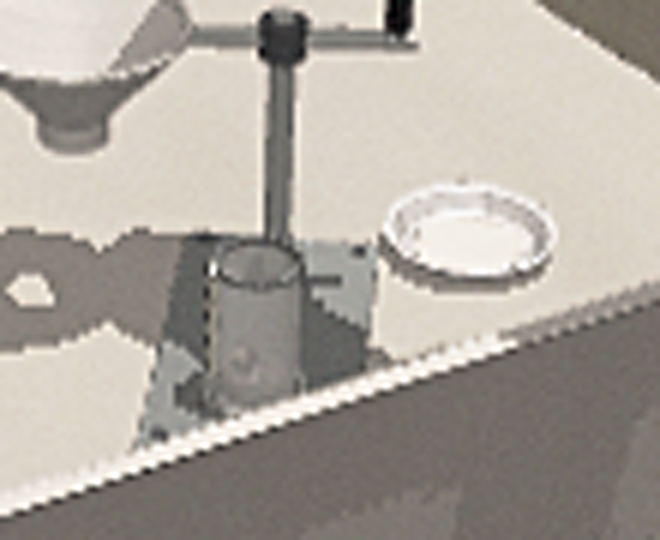

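```bash
python3 - <<'E'
from h import *
c=dict(np.load('top2.npz'))
cv2.imwrite('pics/cam.png',cv2.resize(c['pixels'][80:150,275:335,::-1],None,fx=8,fy=8,interpolation=2))
P=[]
for r in range(75,150):
    for k in range(270,340):
        p=atd(c,[r,k])
        if p is not None and p[2]>.15:P.append(p)
P=np.array(P);print(len(P))
b=np.arange(.72,.9,.008)
for lo in b:
    q=P[(P[:,0]>=lo)&(P[:,0]<lo+.008)]
    if len(q)>4: print(round(lo,3),len(q),'y',q[:,1].min(),q[:,1].max(),'z',np.percentile(q[:,2],[5,50,98]))
E
```

```text
919
0.736 33 y -0.05365212458074728 -0.02759705053843444 z [0.1804 0.2019 0.2185]
0.744 59 y -0.0665436464801107 -0.02467926617773896 z [0.1994 0.2165 0.2209]
0.752 49 y -0.0664079276850495 -0.024610039000299413 z [0.2017 0.218  0.2207]
0.76 40 y -0.0608746214480051 -0.027031706597645325 z [0.2044 0.216  0.2183]
0.768 48 y -0.06074223332643094 -0.024276437406455492 z [0.2069 0.216  0.2204]
0.776 77 y -0.06316750644799685 -0.018202039018299816 z [0.1949 0.2196 0.2244]
0.784 61 y -0.06567614128775447 -0.019083320125510075 z [0.2175 0.2238 0.2261]
0.792 56 y -0.0652488836156447 -0.01880759944801854 z [0.2193 0.2244 0.2257]
0.8 55 y -0.06241175106518818 -0.01856119398562405 z [0.221  0.2241 0.2262]
0.808 54 y -0.0622083259926148 -0.018429814218325402 z [0.2223 0.2242 0.2262]
0.816 56 y -0.06200675116447612 -0.015365685109877958 z [0.2224 0.2245 0.2262]
0.824 54 y -0.06180453752973537 -0.01797721076372264 z [0.2228 0.2243 0.2259]
0.832 39 y -0.059030075422007985 -0.017842117975174772 z [0.2175 0.2239 0.2262]
0.84 45 y -0.05355114075338191 -0.0011471605457310935 z [0.202  0.2148 0.2182]
0.848 106 y -0.05087086904573998 0.001541721726862913 z [0.2053 0.2161 0.2592]
0.856 61 y -0.05062926002045308 0.001770953203743389 z [0.2055 0.2165 0.2595]
0.864 22 y -0.050405891554836595 -0.013807186283749877 z [0.2055 0.2142 0.2581]
```

View pics/cam.png

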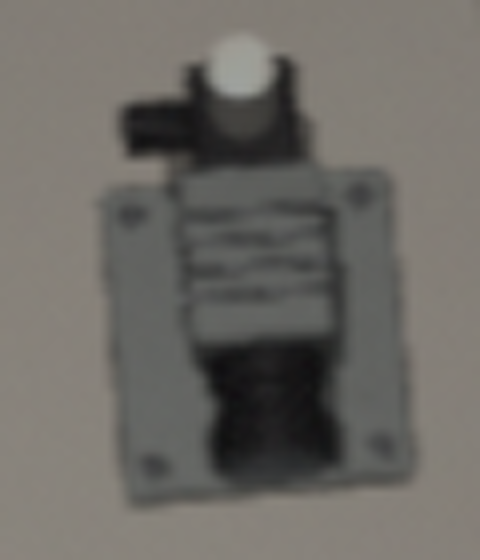

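```bash
python3 - <<'E'
from h import *
c=dict(np.load('top2.npz'))
def w(x,y,z): return atz(c,[80+y/8-.5+.5/8,275+x/8-.5+.5/8],z)
for a,b,z in [((105,195),(130,500),.008),((388,175),(412,480),.008),((132,215),(155,466),.008),((360,194),(382,443),.008),((185,180),(195,345),.215),((325,165),(338,345),.215)]:
    p,q=w(*a,z),w(*b,z);d=p-q;print(p[:2],q[:2],np.degrees(np.arctan2(d[1],d[0])))
p,q=w(132,215,.008),w(360,194,.008);d=q-p;print('perp',np.degrees(np.arctan2(d[1],d[0]))+90)
p,q=w(155,466,.008),w(382,443,.008);d=q-p;print('perp',np.degrees(np.arctan2(d[1],d[0]))+90)
print('plate front mid',(w(130,500,.008)+w(412,480,.008))/2,'screws mid',(w(132,215,.008)+w(360,194,.008)+w(155,466,.008)+w(382,443,.008))/4)
print('lens front',w(280,475,.19),w(210,430,.2),w(345,425,.2))
E
```

```text
[0.8866 0.0213] [0.7702 0.0083] 6.340341455038443
[ 0.8972 -0.0854] [ 0.7806 -0.0972] 5.806756252026889
[0.8792 0.0109] [ 0.7834 -0.0007] 6.848112980330343
[ 0.8896 -0.075 ] [ 0.7944 -0.0856] 6.381954443984868
[ 0.8345 -0.0168] [ 0.7803 -0.0216] 5.049633070176753
[ 0.8407 -0.0619] [ 0.7815 -0.0677] 5.520562348171137
perp 6.881440489507028
perp 7.377485965251793
plate front mid [ 0.7754 -0.0444  0.008 ] screws mid [ 0.8366 -0.0376  0.008 ]
lens front [ 0.7437 -0.0498  0.19  ] [ 0.7559 -0.0267  0.2   ] [ 0.7587 -0.0707  0.2   ]
```

```bash

python3 -m creep '{"hand":[84,84,84,84,84],"delta_pos":[[0,0,0],[0,0,0],[0,0,0],[0,0,0],[0,0,0]],"turn":[1,1,1,1,1]}' 50
python3 -m creep '{"hand":[84,84,84,84,84],"delta_pos":[[0,0,0],[-0.028,0.038,0],[-0.028,0.038,0],[-0.028,0.038,0],[-0.028,0.038,0]],"turn":[0.8,0,0,0,0]}' 
python3 -m creep '{"hand":[84,84,84,84,84],"delta_pos":[[0,0,0],[0,0,0],[0,0,0],[0,0,0],[0,0,0]],"turn":[0,0,0,0,0]}' 
python3 - <<'E'
from h import *
c=snap('wrist','w20.png');s=env.get_state();T=rot(s['orientation']);print(s['tcp_pos'],s['joint_pos'],T.as_euler('zyx',degrees=True))
for t in ['jar_center','jar_strip','stone_0']:
    for d in env.pinpoint('wrist',t)[:(7 if t=='stone_0' else 2)]: print(t,d['score'],d['location'],atd(c,d['location']),atz(c,d['location'],{'jar_center':.06,'jar_strip':.07,'stone_0':.03}[t]))
E
```

```text
clock: 26.43
tcp_pos: [0.4131, -0.3126, 0.3196]
orientation: [-0.0, -0.068, 0.998, 0.0]
wrist_force: [0.4, -0.6, -0.3]
finger_gap: 0.0842
clock: 26.85
tcp_pos: [0.4942, -0.1838, 0.3197]
orientation: [0.0, -0.035, 0.999, -0.0]
wrist_force: [1.1, -0.1, 0.3]
finger_gap: 0.0837
clock: 27.27
tcp_pos: [0.4932, -0.1861, 0.3196]
orientation: [-0.0, -0.035, 0.999, -0.0]
wrist_force: [-0.1, 0.1, -0.4]
finger_gap: 0.0841
[ 0.4932 -0.1861  0.3197] [-0.5131  0.2097  0.0965  1.4577 -0.0002 -0.5825] [176.0224  -0.0058 179.9905]
jar_center 0.86 [170.7, 320.1] [ 0.5105 -0.1808  0.0303] [ 0.5042 -0.1815  0.06  ]
jar_strip 0.89 [197.3, 325.2] [ 0.5226 -0.1752  0.105 ] [ 0.5329 -0.1736  0.07  ]
stone_0 0.68 [171.4, 315.7] [ 0.5113 -0.1862  0.0326] [ 0.5118 -0.1862  0.03  ]
stone_0 0.65 [174.7, 312.2] [ 0.5183 -0.1902  0.0213] [ 0.5164 -0.1903  0.03  ]
stone_0 0.61 [155.9, 323.6] [ 0.4901 -0.1781  0.0392] [ 0.4917 -0.1778  0.03  ]
stone_0 0.58 [166.6, 335.8] [ 0.5033 -0.1619  0.0335] [ 0.504  -0.1617  0.03  ]
stone_0 0.55 [159.4, 331.0] [ 0.4935 -0.1689  0.0405] [ 0.4954 -0.1684  0.03  ]
```

View pics/w20.png

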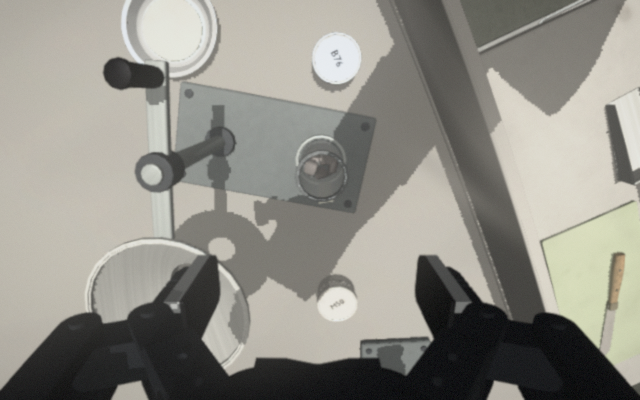

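```bash
python3 - <<'E'
import cv2
w=cv2.imread('pics/w20.png');cv2.imwrite('pics/w20z.png',cv2.resize(w[125:215,275:375],None,fx=6.5,fy=6.5,interpolation=2))
E
```

```text
(no output)
```

View pics/w20z.png

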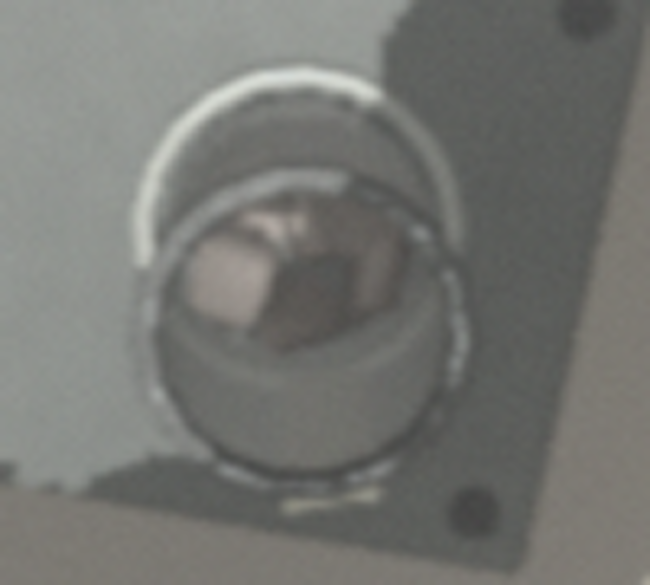

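```bash
python3 - <<'E'
from h import *
c=snap('wrist');s=env.get_state()
f=lambda x,y,z: atz(c,[125+y/6.5-.42,275+x/6.5-.42],z)
C=f(309,325,.11);print('rim c',C,f(150,325,.11),f(468,325,.11),f(309,170,.11),f(309,480,.11))
S=f(333,500,.107);print('strip',S,np.linalg.norm(S-C),np.degrees(np.arctan2(*(S-C)[1::-1])))
a,b=f(283,507,.107),f(382,494,.107);d=b-a;print('len',np.linalg.norm(d),'normal yaw',np.degrees(np.arctan2(d[1],d[0]))-90)
T=rot(s['orientation']).inv()
print(s['tcp_pos'],T.apply(np.array([C[0],C[1],.079])-s['tcp_pos'])/.8)
E
```

```text
rim c [ 0.4976 -0.1801  0.11  ] [ 0.4994 -0.2049  0.11  ] [ 0.4959 -0.1553  0.11  ] [ 0.4734 -0.1819  0.11  ] [ 0.5228 -0.1782  0.11  ]
strip [ 0.5268 -0.174   0.107 ] 0.029953645608964186 11.884206962986186
len 0.016089169672713673 normal yaw 11.922729130119635
[ 0.4934 -0.1857  0.3197] [-0.0057  0.0066  0.3009]
```

```bash

python3 -m creep '{"hand":[84,84,84,84,84],"delta_pos":[[-0.006,0.007,0],[0,0,0.03],[0,0,0.045],[0,0,0.045],[0,0,0.045]],"turn":[0,0,0,0,0]}' 50
python3 -m creep '{"hand":[84,84,84,84,84],"delta_pos":[[0,0,0.045],[0,0,0.04],[0,0,0.03],[0,0,0.02],[0,0,0]],"turn":[0,0,0,0,0]}' 
python3 - <<'E'
from h import *
c=snap('wrist','w21.png');s=env.get_state();print(s['tcp_pos'],s['wrist_force'],rot(s['orientation']).inv().apply(np.array([.4976,-.1801,.079])-s['tcp_pos'])/.8)
E
```

```text
clock: 27.93
tcp_pos: [0.4986, -0.1788, 0.1868]
orientation: [0.001, -0.036, 0.999, -0.0]
wrist_force: [0.5, -1.0, 0.2]
finger_gap: 0.0839
clock: 28.35
tcp_pos: [0.4957, -0.1774, 0.0759]
orientation: [-0.003, -0.036, 0.999, 0.002]
wrist_force: [-0.7, 0.5, -0.8]
finger_gap: 0.0837
[ 0.4969 -0.178   0.078 ] [ 0.7399 -0.3488  0.5932] [-0.0007 -0.0027 -0.0012]
```

View pics/w21.png

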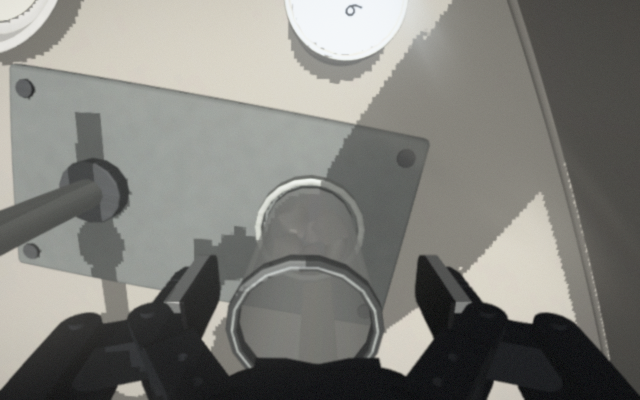

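```bash

python3 -m creep '{"hand":[84,75,62,54,45],"delta_pos":[[-0.001,-0.004,0],[0,0,0],[0,0,0],[0,0,0],[0,0,0]],"turn":[0,0,0,0,0]}' 50
python3 -m creep '{"hand":[45,45,45,45,45],"delta_pos":[[0,0,0],[0,0,0],[0,0,0],[0,0,-0.005],[0,0,-0.01]],"turn":[0,0,0,0,0]}' 50
python3 - <<'E'
from h import *
c=snap('wrist','w22.png');s=env.get_state();print(s['tcp_pos'],s['wrist_force'],s['finger_gap'])
E
```

```text
clock: 28.82
tcp_pos: [0.5002, -0.1824, 0.0813]
orientation: [0.001, -0.036, 0.999, -0.0]
wrist_force: [-0.0, 0.8, 4.3]
finger_gap: 0.0513
clock: 29.23
tcp_pos: [0.4984, -0.1818, 0.0915]
orientation: [-0.001, -0.036, 0.999, 0.0]
wrist_force: [-0.2, 0.1, -3.2]
finger_gap: 0.0513
[ 0.4994 -0.1823  0.0935] [ 1.049  -0.3085 -0.9081] 0.050962861830658825
```

View pics/w22.png

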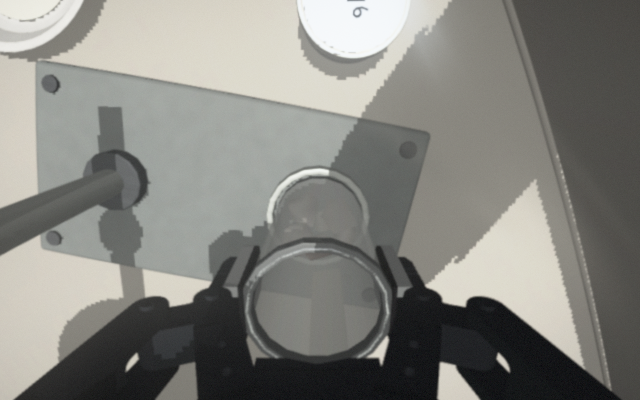

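```bash

python3 -m creep '{"hand":[45,45,45,45,45],"delta_pos":[[0,0,-0.015],[0,0,-0.02],[0,0,-0.025],[0,0,-0.025],[0,0,-0.025]],"turn":[0,0,0,0,0]}' 50
python3 -m creep '{"hand":[45,45,45,45,45],"delta_pos":[[0,0,-0.025],[0,0,-0.02],[0,0,-0.005],[0,0,0],[-0.007,0.01,0]],"turn":[0,0.57,0.57,0,0]}' 50
python3 -m creep '{"hand":[45,45,45,45,45],"delta_pos":[[-0.014,0.019,0],[-0.014,0.019,0],[-0.014,0.019,0],[-0.014,0.019,0],[-0.014,0.019,0]],"turn":[0,0,0,0,0]}' 50
python3 -m creep '{"hand":[45,45,45,45,45],"delta_pos":[[-0.014,0.019,0],[-0.014,0.018,0],[-0.007,0.009,0],[0,0,0],[0,0,0]],"turn":[0,0,0,0,0]}' 50
python3 - <<'E'
from h import *
c=snap('top','t23.png');w=snap('wrist','w23.png');d=snap('side','s23.png')
cv2.imwrite('pics/s23z.png',cv2.resize(d['pixels'][120:260,190:360,::-1],None,fx=4.5,fy=4.2,interpolation=2))
s=env.get_state();print(s['tcp_pos'],s['joint_pos'],s['finger_gap'],s['orientation'])
for n,im in(('wrist',w),('side',d)):
  for t in ['jar_center','jar_strip','camera_lens','camera_focus']:
    for e in env.pinpoint(n,t)[:1]: print(n,t,e['score'],e['location'],atd(im,e['location']),atz(im,e['location'],.2))
E
```

```text
clock: 29.7
tcp_pos: [0.4989, -0.1821, 0.1808]
orientation: [-0.0, -0.036, 0.999, 0.0]
wrist_force: [0.4, -0.1, -2.3]
finger_gap: 0.051
clock: 30.12
tcp_pos: [0.5046, -0.1751, 0.22]
orientation: [0.0, 0.014, 1.0, -0.0]
wrist_force: [0.1, 0.2, -2.2]
finger_gap: 0.0514
clock: 30.53
tcp_pos: [0.5632, -0.0984, 0.2184]
orientation: [-0.001, 0.013, 1.0, 0.0]
wrist_force: [0.6, -0.0, -1.8]
finger_gap: 0.0509
clock: 30.95
tcp_pos: [0.5917, -0.0635, 0.2188]
orientation: [-0.001, 0.013, 1.0, -0.0]
wrist_force: [0.1, 0.7, -2.0]
finger_gap: 0.0511
[ 0.5915 -0.0646  0.2195] [-0.2434  0.3597  0.0562  1.268  -0.0004 -0.2147] 0.051218978706065774 [-0.0004  0.0144  0.9999 -0.0001]
wrist jar_center 0.68 [252.4, 319.2] [ 0.5686 -0.0626  0.2475] [ 0.5913 -0.0629  0.2   ]
wrist jar_strip 0.88 [314.6, 327.0] [ 0.6144 -0.06    0.217 ] [ 0.6264 -0.0597  0.2   ]
side jar_center 0.82 [186.6, 301.9] [ 0.5985 -0.0284  0.2228] [ 0.6006 -0.0657  0.2   ]
side jar_strip 0.7 [187.8, 294.5] [ 0.6493 -0.3879 -0.003 ] [ 0.6235 -0.0579  0.2   ]
side camera_lens 0.97 [192.0, 257.8] [ 0.796  -0.3537 -0.0042] [ 0.7354 -0.0302  0.2   ]
```

View pics/s23z.png

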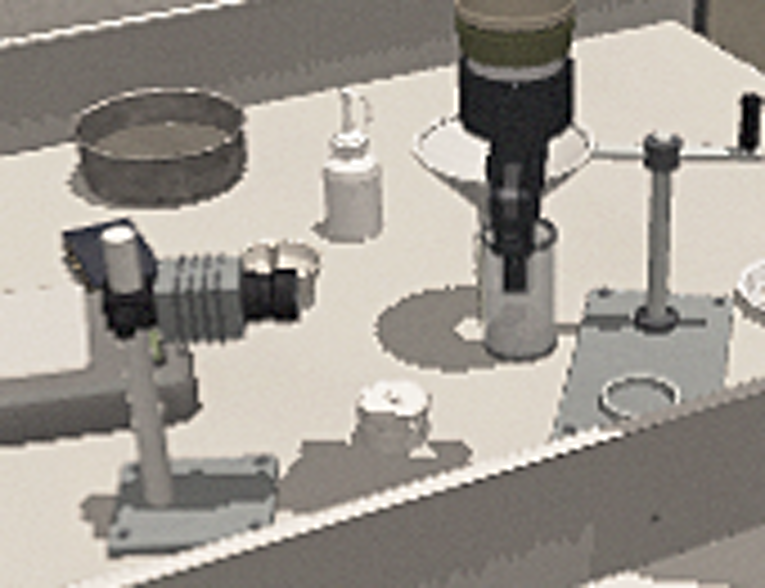

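View pics/w23.png

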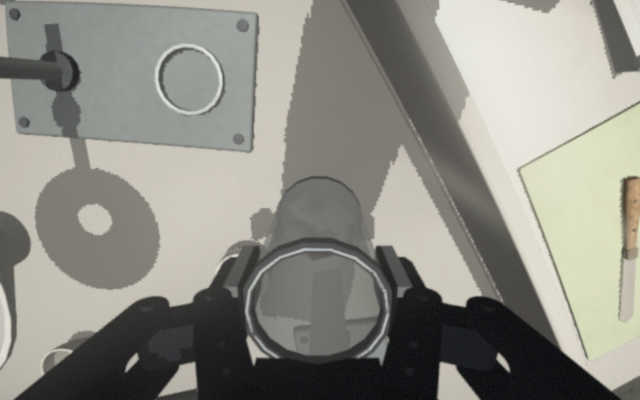

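View pics/t23.png

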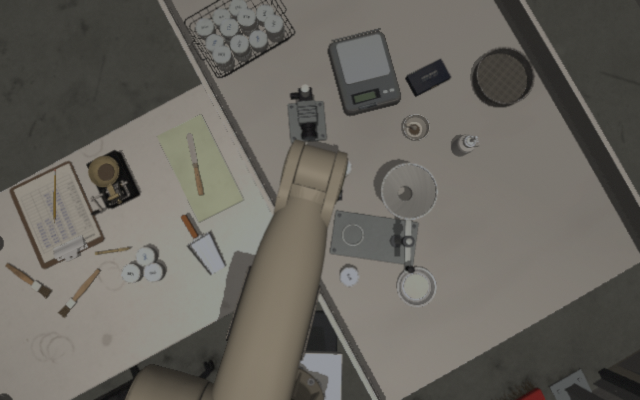

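```bash
python3 - <<'E'
import cv2
d=cv2.imread('pics/s23.png');cv2.imwrite('pics/z23.png',cv2.resize(d[160:215,240:325],None,fx=9,fy=9,interpolation=2))
w=cv2.imread('pics/w23.png');cv2.imwrite('pics/zw23.png',cv2.resize(w[160:370,220:420],None,fx=3,fy=2.8,interpolation=2))
E
```

```text
(no output)
```

View pics/z23.png

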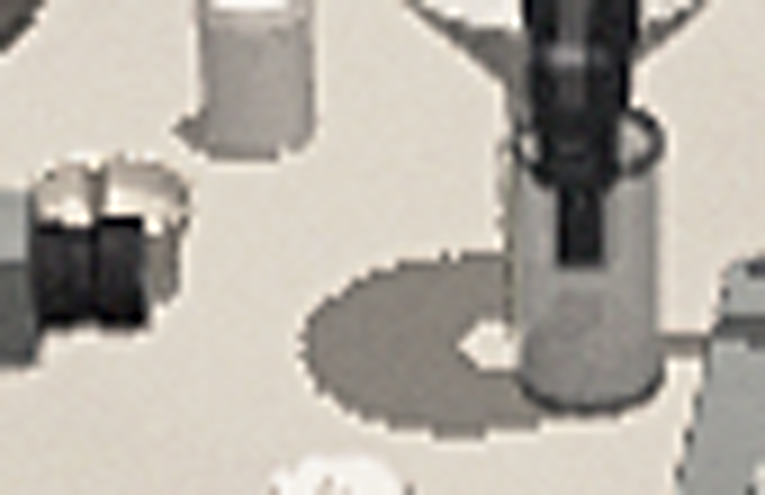

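View pics/zw23.png

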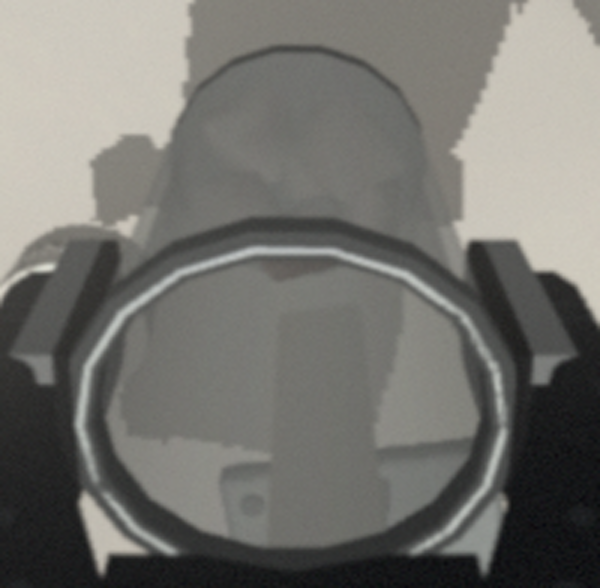

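```bash
python3 - <<'E'
from h import *
d=snap('side');w=snap('wrist')
def aty(c,px,y):
    r=ray(c,px);o=np.array(c['origin']);return o+r*(y-o[1])/r[1]
g=lambda x,y:[160+y/9-.44,240+x/9-.44]
print('lens',aty(d,g(148,268),-.048),aty(d,g(145,215),-.048),aty(d,g(150,322),-.048))
for nm,p in(('mid',(588,260)),('rimc',(588,146)),('botc',(590,374))): print(nm,aty(d,g(*p),-.0635))
f=lambda x,y,z: atz(w,[160+y/2.8-.4,220+x/3-.4],z)
print('rim wrist',f(294,392,.25),f(68,392,.25),f(520,392,.25),f(294,218,.25),f(294,567,.25))
a,b=f(278,308,.247),f(362,303,.247)
print('strip top?',a,b)
s=env.get_state();print(s['tcp_pos'])
# depth check of rim at wrist
for px in [(222,300),(225,280),(400,72),(400,515)]:
    print(atd(w,[160+px[0]/2.8,220+px[1]/3]))
E
```

```text
lens [ 0.7437 -0.048   0.1985] [ 0.7431 -0.048   0.22  ] [ 0.7447 -0.048   0.1762]
mid [ 0.5911 -0.0635  0.1947]
rimc [ 0.5907 -0.0635  0.2408]
botc [ 0.5909 -0.0635  0.1467]
rim wrist [ 0.5859 -0.0637  0.25  ] [ 0.5853 -0.0893  0.25  ] [ 0.5867 -0.0381  0.25  ] [ 0.563  -0.0631  0.25  ] [ 0.6124 -0.0644  0.25  ]
strip top? [ 0.576  -0.0652  0.247 ] [ 0.5756 -0.0558  0.247 ]
[ 0.5921 -0.0641  0.2197]
[ 0.5654 -0.0624  0.2462]
[ 0.5653 -0.0646  0.247 ]
[ 0.5876 -0.0893  0.2485]
[ 0.5883 -0.0383  0.2495]
```

```bash

python3 -m creep '{"hand":[45,45,45,45,45],"delta_pos":[[-0.002,0,-0.001],[-0.002,0,-0.0015],[0,0,0],[0,0,0],[0,0,0]],"turn":[0,0,0,0,0]}' 50
python3 - <<'E'
from h import *
w=snap('wrist','w24.png');d=snap('side','s24.png');s=env.get_state();print(s['tcp_pos'],s['qvel'])
f=lambda x,y,z: atz(w,[160+y/2.8-.4,220+x/3-.4],z)
a,b=f(278,308,.175),f(362,303,.175);q=b-a;print(a,b,np.linalg.norm(q),'normal yaw',np.degrees(np.arctan2(q[1],q[0]))-90)
m=(a+b)/2-np.array([.5935,-.0637,.175]);print(m,np.degrees(np.arctan2(m[1],m[0])))
for e in env.pinpoint('wrist','jar_strip')[:1]:
    p=atz(w,e['location'],.21);print('strip',e,p)
cv2.imwrite('pics/zw24.png',cv2.resize(w['pixels'][160:370,220:420,::-1],None,fx=3,fy=2.8,interpolation=2))
E
```

```text
clock: 32.02
tcp_pos: [0.5954, -0.064, 0.2217]
orientation: [-0.0, 0.014, 1.0, -0.0]
wrist_force: [1.1, 0.5, -2.9]
finger_gap: 0.0515
[ 0.5953 -0.064   0.2216] [-0.0001 -0.0004  0.0005 -0.0012  0.0015  0.001 ]
[ 0.6193 -0.0673  0.175 ] [ 0.6185 -0.0511  0.175 ] 0.016204286988629503 normal yaw 2.5118715006318695
[0.0254 0.0045 0.    ] 10.137182711474711
strip {'location': [317.0, 329.1], 'score': 0.74} [ 0.6265 -0.0588  0.21  ]
```

View pics/zw24.png

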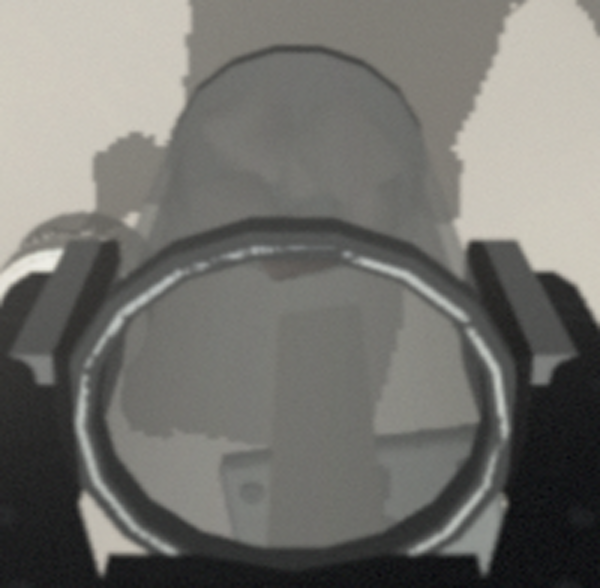

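```bash
python3 - <<'E'
import cv2,numpy as np
t=cv2.imread('pics/t23.png');a=cv2.resize(t[155:225,370:450],(400,350),interpolation=2)
d=cv2.imread('pics/s24.png');b=cv2.resize(d[165:215,280:330],(400,350),interpolation=2)
cv2.imwrite('pics/z25.png',np.hstack([a,b]))
E
```

```text
(no output)
```

View pics/z25.png

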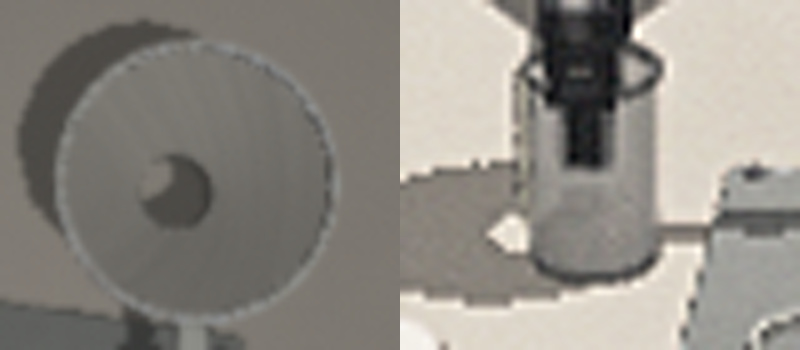

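```bash
python3 - <<'E'
from h import *
s=env.get_state();print(s['clock'],s['tcp_pos'],abs(s['qvel']).max(),s['finger_gap'],s['wrist_force']);print(env.hand_in())
E
```

```text
32.1667 [ 0.5953 -0.064   0.2216] 0.0014056453476806573 0.050915102400892885 [ 0.0522 -0.3062 -2.4564]
the job is handed in; nothing more can be done
None
```

The job is done and handed in at 32 s of the 72 s allowed. The gripper was still holding the jar in front of the camera when I handed in.

**How it was done**
- **Pouring:** The moves cannot tilt the tool, so I gripped the scoop by the end of its handle. With a light grip it pivoted lip-down on the funnel rim while I raised it to about 41°. The stones left the pan between 35° and 41°.
- **Scoop:** I set it back flat on the left table, with the handle measuring 0.1° from level.
- **Funnel:** I swung the arm by its knob to about 1.45 rad, worked out from the knob's path.
- **Jar:** I lifted it straight out of its socket and carried it upright to the lens.

**Last checks**
- **Stones:** The pan was empty, the funnel spout was open, and the networks and pictures showed no stone outside the jar. I did not count all six inside it. The measured load of about 2.5 N roughly fits the jar with six stones, which should weigh about 2.1 N.
- **Jar position:** The jar's middle is about 15 cm in front of the lens. The distance and height estimates from the different views differ by 2 to 4 mm.
- **Strip direction:** The two estimates disagreed, at 2.5° and 10.1°. Their mean of 6.3° matches the camera's heading of about 6.2°, and the turn I commanded from the earlier measurement also gives about 6.2°.
- **Bystanders and stillness:** The tins and the dish looked unmoved in the top view, and the arm was motionless.

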